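# Clear the heating plate and hold the surface thermometer on its mark

### The job

Do the daily check of the small heating plate on the lab bench: lift the six-well aluminium tube block off the plate and set it back fully home in its own compartment of the block tray, then take the cordless surface thermometer out of its leaning holder and hold it upright on the plate with its sprung foot inside the marked ring, pressing lightly so that the foot is about half pushed in. The program finishes while still holding it like that: do not put it down or let go. Leave everything else on the bench where it is.

Things in the scene. Friction and masses are not known exactly. Their poses are not given: they have to be found in the camera images.
- heater: White heating plate, 230 mm (x) x 150 mm (y), fixed to the bench, cold. Origin: centre of its underside on the bench; x points from its sloping control panel to its back, z up. The bare aluminium plate, 135 mm square, flat top 95 mm above the bench, is centred 40 mm behind the origin (+x); the panel in front of it is lower.
- mark (a point): Centre of the ring engraved in the middle of the plate, on the plate's top face (z = 95 mm above the bench). The dark ring is 26 mm across inside, 30 mm outside, with four short ticks around it. At the start the six-well block stands on it.
- block6: Loose aluminium tube block with 2 x 3 wells (13 mm), 60 mm long (its x) x 44 mm wide (its y) x 40 mm high, about 0.19 kg. Origin: centre of its underside. Starts standing on the heating plate, turned up to 0.7 rad to it. Easily gripped across the 44 mm.
- nest6: Its own compartment: shallow white box fixed on the tray, the middle-sized of three, inside 65 x 49 mm (x by y; 2.5 mm play all round), walls 4 mm thick. Origin: centre of its underside, 6 mm above the bench; inner floor 4 mm, rim 12 mm above the origin. x: long side, along the tray. Label of 2 x 3 dots at its +y side. The block fits either way round; home, its origin is 4 mm above the nest's.
- nest4: Empty compartment for the four-well block, inside 49 x 49 mm, else like nest6; label with 2 x 2 dots. The three compartments stand in a row 94 mm apart along the tray, in an order that changes.
- nest8: Compartment for the eight-well block, inside 85 x 49 mm, else like nest6; label with 2 x 4 dots. The eight-well block stands in it.
- holder: Fixed holder of the thermometer: black base 100 mm (x) x 75 mm (y) x 12 mm with a grey square tube on it, 27 mm wide outside, that leans 20 degrees towards its -x side. Origin: centre of the base's underside; z up. The tube's upper end is about 82 mm above the bench; with the thermometer in it the whole stands 170 mm high.
- probe: Cordless surface thermometer, 153 mm long, 0.12 kg. z runs from foot to handle; origin: centre of the foot's face when out. White handle 22 (x) x 28 mm (y), z 65 to 153, display on -x; grey neck 16 mm thick, z 45 to 65; steel stem 9 mm thick; sprung foot. Starts leaning 20 degrees in the holder, handle end on the tube's rim; draw it out along its axis, 70 mm to be free. Mass centre at z 95 to 105.
- foot (a joint): How far the sprung foot is pushed into the stem: 0 = fully out, 0.008 m = fully in. Spring 0.7 N per mm with 0.35 N to start it: half in (0.004 m) takes about 3 N.
- foot_face (a point): Centre of the face of the sprung foot (steel disc, 14 mm across, 4 mm thick); it moves with the foot.
- block8: Bystander: eight-well aluminium block, 80 x 44 x 40 mm, standing in nest8. Origin: centre of its underside.
- block4: Bystander: four-well aluminium block, 44 x 44 x 40 mm, with two capped tubes sticking up to 87 mm, on the bench. Origin: centre of its underside.
- dropper: Bystander: white dropper bottle, 30 mm across, 85 mm high, on the bench. Origin: centre of its underside.
- reagent: Bystander: white reagent bottle, 56 mm across, 125 mm high, on the bench. Origin: centre of its underside.
- jar: Bystander: small amber jar with black lid, 48 mm across, 60 mm high, on the bench. Origin: centre of its underside.
- timer: Bystander: flat white timer, 50 x 65 x 18 mm, on the bench. Origin: centre of its underside.
Not all that is in view belongs to the job. Leave any purple or yellow look-alike of the block6 alone.

How it is judged:
By the outcome, as a careful person would: the job done as asked, in the order asked, and still so for the second after the job is handed in, while the arm keeps its last pose, push and grip.
It also fails if it takes over 61 s, if anything falls off the work surface, if the arm or the gripper's body presses on something with over 40 N, if the wrist force passes 120 N, or if a joint passes its speed limit or range.

### The arm

A 6-joint arm with a two-finger parallel gripper is mounted at the origin on the work surface. World frame = base frame: x ahead of the robot, y to its left, z up, the work surface at z = 0. Lengths are in m, angles in degrees, forces in N, time in s.
With the tool pointing down it reaches from about 0.25 to 0.725 m from the base axis. Payload 9.7 kg.
Tool frame: the origin (TCP) lies at the very end of the fingers, on their centre line; the grasp point (between the pads) lies 19 mm behind it; z points along the fingers, y is the direction in which the jaws open and shut (so a half turn about z gives the same grasp; the last joint's range is limited). The gripper opens to 85 mm and grips with 20 to 120 N. Pads are 22 mm wide; open, the fingers measure 114 mm over their backs; the gripper's body (76 mm by 85 mm) begins 54 mm behind the grasp point. The pads swing forward as they close: fully open they stand 13 mm farther back than shut.
Start: joints at [-68.87, 4.979, 10.078, 95.1, 0, 90], TCP at [0.198, -0.513, 0.231] pointing down, gripper open.
Joint ranges: [-179.16, 179.16], [-48.56, 103.87], [-65.8, 70.77], [-126.05, 130.52], [-82.76, 87.17], [-180, 180]. Speed limits (degrees/s): [127.2, 127.2, 147.25, 180, 180, 180].

### API

Orientations are given as [roll, pitch, yaw] about the fixed x, y, z axes, in that order (R = Rz(yaw) Ry(pitch) Rx(roll)).
In Python, from workcell import bot gives the robot as it stands. The module is installed in compiled form; this text tells all that it offers.
- The arm moves only by the tool step_arm, never from a script. Its arguments are lists of equal length, an entry for each row: "dr": the turn, a rotation vector about the tool's x, y, z in rad, a list of three; "xyz": the shift along the tool's x, y, z in units of 40 mm (1.0 is 40 mm), a list of three; "gripper": the opening, from 0 (shut) to 1 (fully open). In form: {"dr": [[wx, wy, wz], ...], "xyz": [[x, y, z], ...], "gripper": [gripper, ...]}. A call has exactly 8 rows; each row is the pose to reach, as a shift and turn from the pose commanded when the call began, along the tool's axes at that moment; what a row does not reach only later rows make up. A row lasts 1/10 s, in which the tool goes at most 50 mm and 8.59 degrees, less where a joint would pass 70% of its speed; a pose out of reach is approached as far as the arm can. A call with a gripper value outside its range is refused whole. The fingers move at their own pace and stop on an object; "squeeze" is the grip in N (left out, the last holds). Time passes only in rows, so rows that repeat a pose let the fingers close, or fill a call up. It gives the time, the measured TCP pose, the force and the opening at its end, in the units of the state.
- bot.get_obs(): the state, without advancing time (a new reading comes with each control period).
- bot.camera(name): name is "scene" or "top"; returns a dict with "image" (420x560x3 uint8, red, green, blue), "camera_matrix" (3x3 intrinsics, pixels), "k1" (the pictures are not rectified: a ray, as slopes to the right and down, at radius r is drawn at 1 + k1 r^2 times it, then the intrinsics apply), "R" (3x3) and "t" (3): a world point X has camera coordinates R X + t. Camera axes: x right, y down, z forward; pixel columns grow to the right and rows downward; lengths in m; the calibration is good to about 2 mm. A picture is of the moment at which its call begins. There is no depth.
- bot.job_done(): hands the job in, once; it reports no verdict.
Trained networks look in a picture, given as the dict that the camera call returned (one of the last four; its "shot" number tells which), for a name from the list of things; names that differ only in an ending like _2 or _b are one class to them, and where a whole thing is asked for, a point or a joint stands for the part that bears it (a point fixed in the world has none). Each returns a list of dicts, best first, with "p" (0 to 1); they miss things now and then, are a little off and sometimes report something else, mostly with a low value. They report only what shows in the picture. A call takes as long as a camera call. They do not tell look-alikes from the thing itself.
- bot.regions_of(picture, thing): "region" (420x560 bool, what is visible of it) and "box" ([centre column, centre row, width, height] in pixels, round what is visible of it).
The state is a dict: "time": time; "q": joint angles; "qd": joint speeds; "joint_efforts": joint torques, N m; "ee_pos": TCP position; "tcp_rot": TCP orientation; "wrist_force": force on the tool from outside, world axes, zero at the start; "torque": the same for the moment, N m; "opening": finger opening in m.
Only numpy, scipy, OpenCV 4.12 (cv2) and the standard library are available. Lean on these libraries where they do the work, as an engineer would, in place of code of your own. Each camera call takes 0.05 s, during which the arm holds its last target.

## Working session

There is one attempt and no reset: what is moved stays moved. The work goes in short steps, Python scripts to look and compute and a tool call to move; the robot and the scene stay as the last step left them, time stands still between calls to the robot, and variables do not carry over. Pictures are saved under pics/ and viewed, and the job is handed in when it is done.

Besides the shell and the picture viewer there is one more tool, called after ">>>" as name(argument=value, ...) on one line, values as JSON. step_arm: Moves the arm, as the interface text tells. Its arguments: {"type":"object","properties":{"dr":{"type":"array"},"xyz":{"type":"array"},"gripper":{"type":"array"},"squeeze":{"type":"number"}},"required":["dr","xyz","gripper"]}

```bash
mkdir -p pics
cat > h.py <<'E'
import numpy as np, cv2, pickle
from workcell import bot
def save(n,im,s=1.0):
    im=im[...,::-1]
    if s!=1: im=cv2.resize(im,None,fx=s,fy=s,interpolation=cv2.INTER_CUBIC)
    cv2.imwrite('pics/'+n+'.png',im)
def proj(c,X):
    X=np.atleast_2d(X); P=X@np.array(c['R']).T+np.array(c['t']); s=P[:,:2]/P[:,2:]
    r2=(s**2).sum(1,keepdims=True); s=s*(1+c['k1']*r2); K=np.array(c['camera_matrix'])
    return np.c_[s[:,0]*K[0,0]+K[0,2], s[:,1]*K[1,1]+K[1,2]]
def ray(c,uv):
    uv=np.atleast_2d(np.array(uv,float)); K=np.array(c['camera_matrix'])
    d=np.c_[(uv[:,0]-K[0,2])/K[0,0],(uv[:,1]-K[1,2])/K[1,1]]; s=d.copy()
    for _ in range(30): s=d/(1+c['k1']*(s**2).sum(1,keepdims=True))
    R=np.array(c['R']); o=-R.T@np.array(c['t']); v=np.c_[s,np.ones(len(s))]@R
    return o,v/np.linalg.norm(v,axis=1,keepdims=True)
def atz(c,uv,z):
    o,v=ray(c,uv); return o+v*((z-o[2])/v[:,2])[:,None]
E
python3 - <<'E'
from h import *
o=bot.get_obs(); print({k:np.round(v,3) for k,v in o.items()})
for n in('scene','top'):
    c=bot.camera(n); save(n+'0',c['image'],1.4); pickle.dump(c,open(n+'0.pkl','wb'))
    print(n,c['k1'],np.array(c['camera_matrix'])[0,0],np.round(-np.array(c['R']).T@np.array(c['t']),3),c['shot'])
    for t in['heater','block6','nest6','nest4','nest8','holder','probe','block8','block4','dropper','reagent','jar','timer']:
        print(t,[(round(r['p'],2),np.round(r['box']).astype(int).tolist()) for r in bot.regions_of(c,t)][:3])
E
```

```text
{'time': np.float64(0.0), 'q': array([-6.8871e+01,  5.0120e+00,  1.0034e+01,  9.5100e+01,  1.0000e-03,
        9.0000e+01]), 'qd': array([-0.031,  0.075,  0.003,  0.004,  0.009,  0.004]), 'joint_efforts': array([-0.0000e+00, -5.2039e+01,  4.6480e+01,  1.6000e-02,  0.0000e+00,
        0.0000e+00]), 'ee_pos': array([ 0.198, -0.513,  0.231]), 'tcp_rot': array([-1.79922e+02, -1.00000e-03,  2.11290e+01]), 'wrist_force': array([ 0.486,  0.294, -0.217]), 'torque': array([-0.026, -0.021,  0.042]), 'opening': np.float64(0.086)}
scene -0.09425207315249393 506.73042573986606 [ 1.024 -0.596  1.08 ] 1
heater [(0.63, [160, 345, 40, 37]), (0.55, [290, 184, 97, 65])]
block6 [(0.97, [293, 297, 16, 36]), (0.94, [158, 344, 39, 39]), (0.86, [308, 166, 28, 27])]
nest6 [(0.93, [194, 363, 43, 38]), (0.85, [130, 327, 31, 35]), (0.61, [162, 346, 44, 38])]
nest4 [(0.93, [194, 363, 43, 38]), (0.85, [130, 327, 31, 35]), (0.61, [162, 346, 44, 38])]
nest8 [(0.93, [194, 363, 43, 38]), (0.85, [130, 327, 31, 35]), (0.61, [162, 346, 44, 38])]
holder [(0.76, [209, 278, 46, 40])]
probe [(0.6, [200, 242, 27, 34])]
block
[... 539 characters left out ...]
22]), (0.84, [347, 161, 20, 28])]
nest6 [(0.84, [449, 237, 30, 35]), (0.61, [446, 199, 36, 26]), (0.6, [454, 276, 33, 26])]
nest4 [(0.84, [449, 237, 30, 35]), (0.61, [446, 199, 36, 26]), (0.6, [454, 276, 33, 26])]
nest8 [(0.84, [449, 237, 30, 35]), (0.61, [446, 199, 36, 26]), (0.6, [454, 276, 33, 26])]
holder [(0.68, [362, 247, 37, 44])]
probe [(0.63, [373, 254, 20, 22])]
block8 [(0.96, [207, 217, 32, 32]), (0.93, [153, 187, 36, 22]), (0.84, [347, 161, 20, 28])]
block4 [(0.96, [207, 217, 32, 32]), (0.93, [153, 187, 36, 22]), (0.84, [347, 161, 20, 28])]
dropper [(0.65, [308, 157, 14, 17])]
reagent [(0.82, [252, 147, 22, 27])]
jar [(0.87, [114, 268, 28, 21])]
timer [(0.87, [391, 142, 28, 18])]
```

View pics/scene0.png

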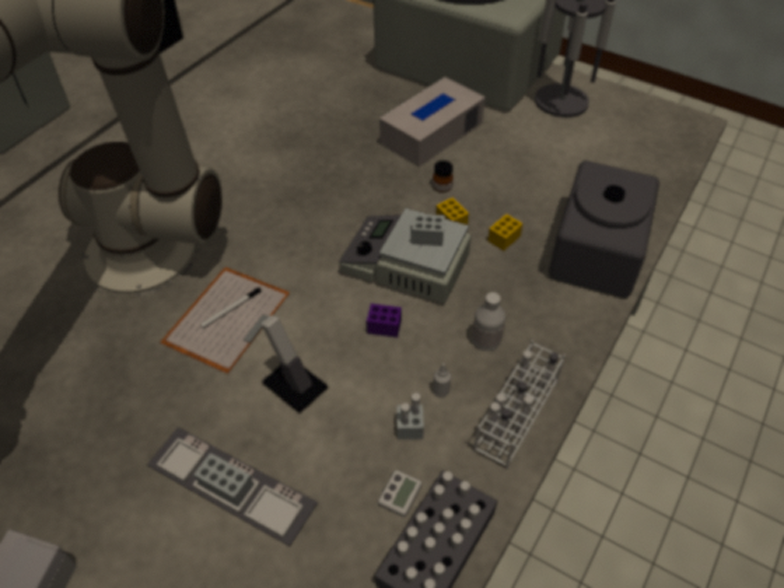

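View pics/top0.png

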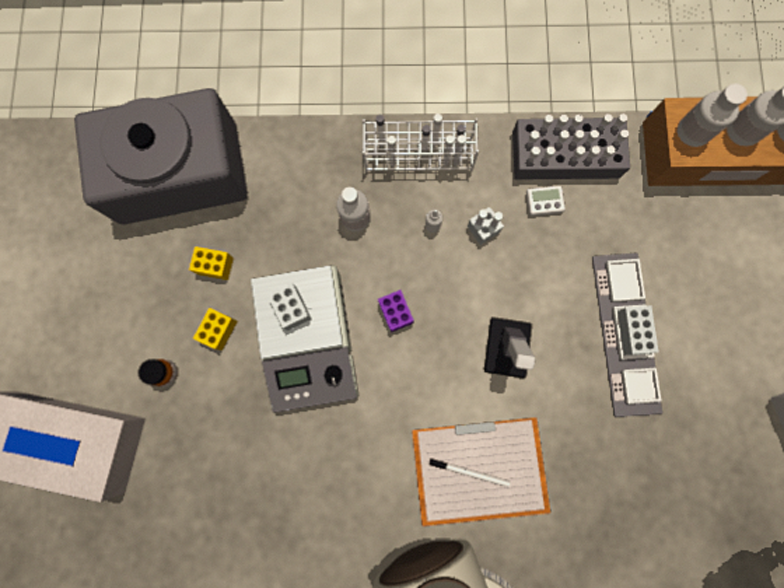

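The picture shows the aluminium block on the plate at top px (207,217), with yellow look-alikes at about (150,187) and (153,235) and a purple one at (283,221). The silver one on the plate is block6. The tray has two empty compartments, at top px (446,199) and (457,276). The dot labels tell them apart, so I'm enlarging those next.

Run:
```python
from h import *
a=pickle.load(open('top0.pkl','rb'))['image'];b=pickle.load(open('scene0.pkl','rb'))['image']
save('c1',np.hstack([a[175:300,415:485],a[175:300,170:265]]),4.5)
save('c2',b[300:390,100:230],6)
save('c3',np.hstack([a[210:290,335:405],b[215:295,180:240]]),6)
```

```text
(no output)
```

View pics/c1.png

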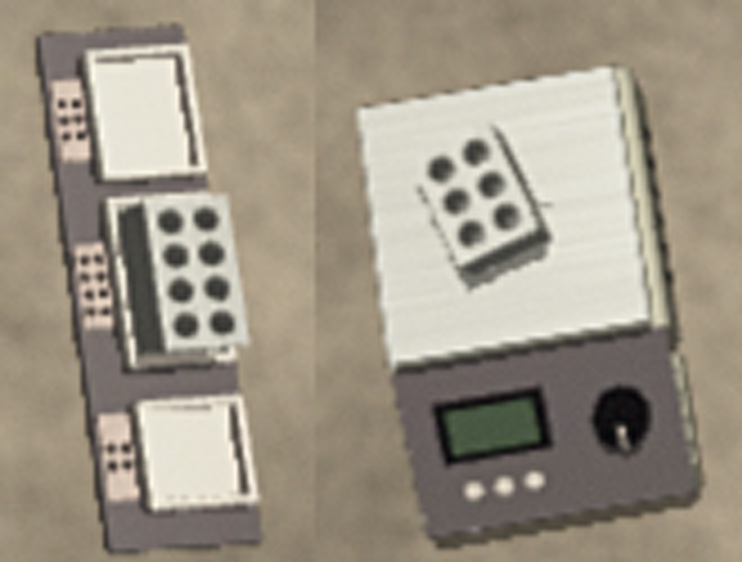

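View pics/c2.png

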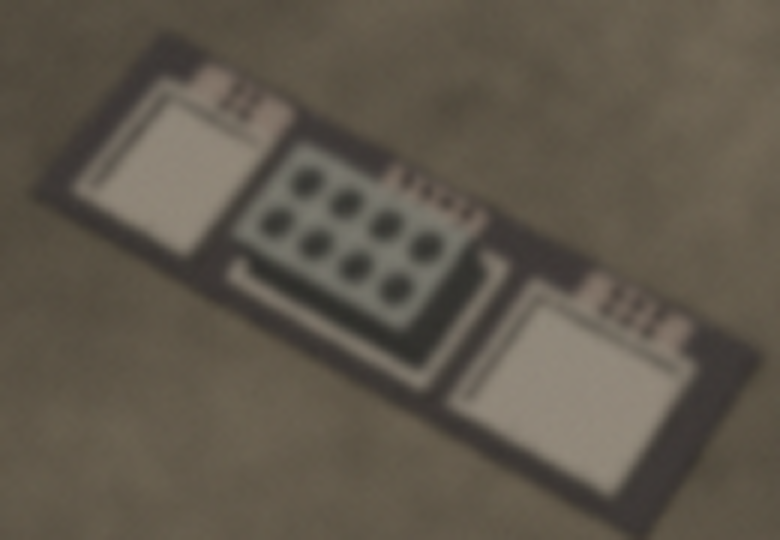

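View pics/c3.png

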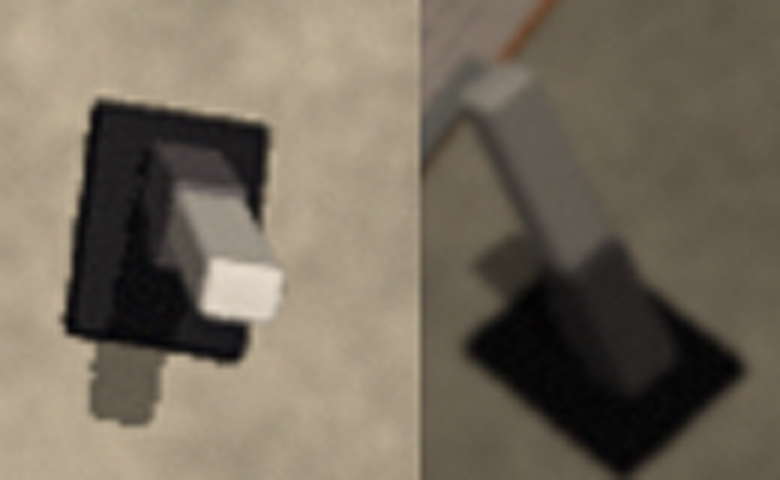

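```bash
cat > fit.py <<'E'
from h import *
from scipy.optimize import minimize
from scipy.ndimage import map_coordinates, gaussian_filter
def grads(c,s=1.0):
    g=c['image'].astype(float)
    gs=[]
    for k in range(3):
        f=gaussian_filter(g[...,k],s); gs.append((np.gradient(f,axis=1),np.gradient(f,axis=0)))
    return gs
def score(c,gs,segs,n=40):
    tot=[]
    for A,B in segs:
        t=np.linspace(.04,.96,n)[:,None]; P=proj(c,A*(1-t)+B*t)
        d=P[-1]-P[0]; d/=np.linalg.norm(d); nx,ny=-d[1],d[0]
        m=0
        for gx,gy in gs:
            m=m+np.abs(map_coordinates(gx,[P[:,1],P[:,0]],order=1)*nx+map_coordinates(gy,[P[:,1],P[:,0]],order=1)*ny)
        tot.append(np.mean(np.minimum(m,90)))
    return np.mean(tot)
def rect(x,y,yaw,lx,ly,z,cx=0,cy=0):
    c,s=np.cos(yaw),np.sin(yaw)
    p=[np.array([x+c*(cx+a*lx/2)-s*(cy+b*ly/2), y+s*(cx+a*lx/2)+c*(cy+b*ly/2), z]) for a,b in((-1,-1),(1,-1),(1,1),(-1,1))]
    return [(p[i],p[(i+1)%4]) for i in range(4)]
def fit(cs,segf,p0,sig=1.0):
    G=[grads(c,sig) for c in cs]
    f=lambda p:-sum(score(c,g,segf(p)) for c,g in zip(cs,G))
    best=None
    rng=np.random.default_rng(0)
    for k in range(14):
        d=rng.normal(size=3)*[.003,.003,.04] if k else np.zeros(3)
        S=np.array(p0)+d
        r=minimize(f,S,method='Nelder-Mead',options=dict(initial_simplex=np.vstack([S]+[S+e for e in np.diag([.004,.004,.05])]),xatol=1e-5,fatol=1e-4))
        if best is None or r.fun<best.fun: best=r
    return best.x,best.fun
def draw(c,segs,box,s,name):
    x0,x1,y0,y1=box
    im=cv2.resize(c['image'][y0:y1,x0:x1,::-1].copy(),None,fx=s,fy=s,interpolation=cv2.INTER_CUBIC)
    for A,B in segs:
        P=(proj(c,np.array([A,B]))-[x0,y0]+.5)*s
        cv2.line(im,tuple(int(v) for v in P[0]),tuple(int(v) for v in P[1]),(0,0,255),1,cv2.LINE_AA)
    return im
nest6=lambda p:rect(*p,.073,.057,.018)+rect(*p,.065,.049,.018)
plate=lambda p:rect(*p,.135,.135,.095,cx=.04)
block=lambda p:rect(*p,.060,.044,.135)
hold=lambda p:rect(*p,.1,.075,.012)
E
cat > f1.py <<'E'
from fit import *
T=pickle.load(open('top0.pkl','rb'));S=pickle.load(open('scene0.pkl','rb'))
def init(uv,z,yaw): 
    a=atz(T,uv,z)[0]; return [a[0],a[1],np.radians(yaw)]
H0=init((217,224),.095,9); H0[0]-=.04
items=dict(nest6=(nest6,init((447.2,200.1),.018,7.5)),heater=(plate,H0),block6=(block,init((205.6,219.4),.135,25)),holder=(hold,init((363,248),.012,-7)))
out={};
for n,(f,p0) in items.items():
    for nm,cs in(('top',[T]),('scene',[S]),('both',[T,S])):
        x,v=fit(cs,f,p0); print(n,nm,np.round(x[:2],4),round(np.degrees(x[2]),2),round(v,1),'init',np.round(p0[:2],3))
        out[n,nm]=x
pickle.dump(out,open('out.pkl','wb'))
def seg(n): return [s for k in ('nest6','heater','block6','holder') for s in items[k][0](out[k,n])]
cv2.imwrite('pics/o1.png',np.hstack([draw(T,seg('top'),(165,265,180,290),4,''),draw(T,seg('top'),(415,485,180,290),4,'')]))
cv2.imwrite('pics/o2.png',np.hstack([draw(S,seg('both'),(260,350,140,220),5,''),draw(S,seg('both'),(160,230,310,390),5,'')]))
E
python3 f1.py
```

```text
nest6 top [ 0.611  -0.3077] 4.29 -58.5 init [ 0.611 -0.312]
nest6 scene [ 0.6171 -0.3108] 4.04 -33.3 init [ 0.611 -0.312]
nest6 both [ 0.6151 -0.3101] 3.77 -85.2 init [ 0.611 -0.312]
heater top [0.507  0.2608] 9.48 -68.4 init [0.502 0.253]
heater scene [0.5085 0.2636] 9.09 -38.8 init [0.502 0.253]
heater both [0.5076 0.2613] 9.42 -104.6 init [0.502 0.253]
block6 top [0.5462 0.2649] 25.91 -63.2 init [0.547 0.271]
block6 scene [0.5495 0.2702] 33.99 -20.2 init [0.547 0.271]
block6 both [0.5514 0.2675] 26.16 -78.4 init [0.547 0.271]
holder top [ 0.4925 -0.097 ] -8.96 -79.0 init [ 0.492 -0.098]
holder scene [ 0.4984 -0.0972] -9.95 -50.8 init [ 0.492 -0.098]
holder both [ 0.4945 -0.0968] -9.29 -120.2 init [ 0.492 -0.098]
```

View overlays.

View pics/o1.png

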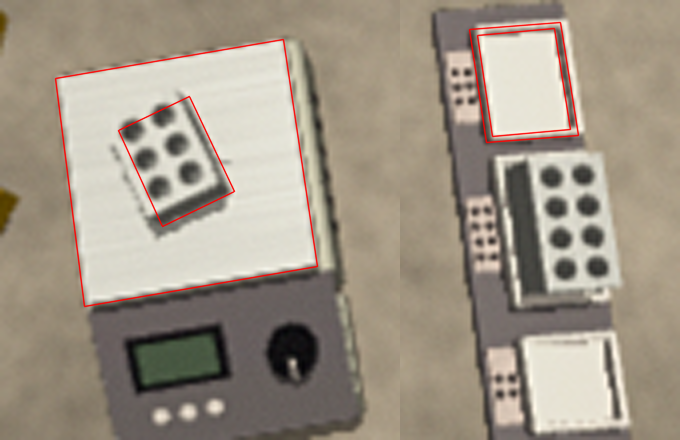

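View pics/o2.png

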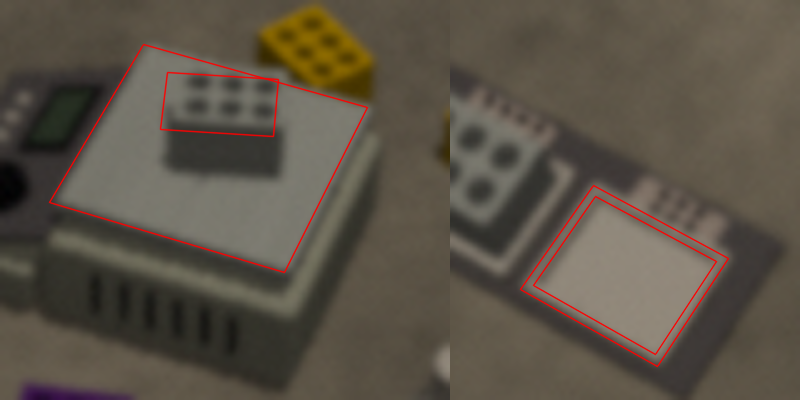

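```bash
cat >> fit.py <<'E'
from scipy.spatial import ConvexHull
def boxhull(c,p,lx,ly,z0,z1,cx=0,cy=0):
    V=np.array([a for z in(z0,z1) for a,b in rect(*p,lx,ly,z,cx,cy)])
    h=ConvexHull(proj(c,V)).vertices
    return [(V[h[i]],V[h[(i+1)%len(h)]]) for i in range(len(h))]
def fitg(cs,segf,p0,sig=1.0,sc=None):
    G=[grads(c,sig) for c in cs]; n=len(p0)
    sc=np.array(sc if sc is not None else [.004,.004,.05])
    f=lambda p:-sum(score(c,g,segf(c,p)) for c,g in zip(cs,G))
    best=None; rng=np.random.default_rng(0)
    for k in range(14):
        Sx=np.array(p0)+(rng.normal(size=n)*sc*.8 if k else 0)
        r=minimize(f,Sx,method='Nelder-Mead',options=dict(initial_simplex=np.vstack([Sx]+[Sx+e for e in np.diag(sc)]),xatol=1e-5,fatol=1e-4,maxiter=600))
        if best is None or r.fun<best.fun: best=r
    return best.x,best.fun
def tray(c,p): return boxhull(c,p,.073,.057,.006,.018)*2+boxhull(c,p,.057,.057,.006,.018,cx=-.188)
def blk(z0):
  return lambda c,p: boxhull(c,p,.060,.044,z0,z0+.04)+rect(*p,.060,.044,z0+.04)
def wells(c,p,z,pt):
    t=np.linspace(0,2*np.pi,13); o=[]
    cs,sn=np.cos(p[2]),np.sin(p[2])
    for i in(-1,0,1):
        for j in(-.5,.5):
            X=i*pt+.0065*np.cos(t); Y=j*pt+.0065*np.sin(t)
            Q=np.c_[p[0]+cs*X-sn*Y,p[1]+sn*X+cs*Y,np.full(13,z)]
            o+=[(Q[k],Q[k+1]) for k in range(12)]
    return o
def holdh(c,p): return rect(*p,.1,.075,.012)
E
cat > f2.py <<'E'
from fit import *
T=pickle.load(open('top0.pkl','rb'));S=pickle.load(open('scene0.pkl','rb'))
out=pickle.load(open('out.pkl','rb'))
for nm,cs in(('top',[T]),('scene',[S]),('both',[T,S])):
    x,v=fitg(cs,tray,out['nest6','top']+[0,0,.05]); out['nest6',nm]=x; print('nest6',nm,np.round(x[:2],4),round(np.degrees(x[2]),2),round(v,1))
    f=lambda c,p: wells(c,p[:3],.135,p[3])
    x,v=fitg(cs,f,np.r_[atz(T,(205.6,219.4),.135)[0][:2],.45,.019],sc=[.004,.004,.05,.001]); out['block6',nm]=x[:3];print('block w',nm,np.round(x,4),round(np.degrees(x[2]),2),round(v,1))
    x,v=fitg(cs,blk(.095),x[:3]);print('block b',nm,np.round(x[:2],4),round(np.degrees(x[2]),2),round(v,1))
pickle.dump(out,open('out.pkl','wb'))
sg=lambda c,n:tray(c,out['nest6',n])+boxhull(c,out['block6',n],.06,.044,.095,.135)+wells(c,out['block6',n],.135,.019)+holdh(c,out['holder',n])
cv2.imwrite('pics/o3.png',np.hstack([draw(T,sg(T,'top'),(165,265,180,290),4,''),draw(T,sg(T,'top'),(415,485,180,290),4,'')]))
cv2.imwrite('pics/o4.png',np.hstack([draw(S,sg(S,'scene'),(260,350,140,220),4,''),draw(S,sg(S,'scene'),(110,220,310,390),4,'')]))
E
python3 f2.py
```

```text
nest6 top [ 0.6127 -0.3086] 5.74 -60.3
block w top [0.5514 0.2739 0.4539 0.018 ] 26.0 -90.0
block b top [0.5465 0.266 ] 27.64 -56.1
nest6 scene [ 0.612  -0.3065] 3.9 -37.1
block w scene [0.5536 0.2763 0.4521 0.0183] 25.9 -20.5
block b scene [0.5512 0.2771] 23.45 -25.5
nest6 both [ 0.6125 -0.3079] 6.02 -91.3
block w both [0.5521 0.2747 0.4508 0.0186] 25.83 -106.5
block b both [0.5449 0.2755] 32.95 -71.7
```

View pics/o3.png

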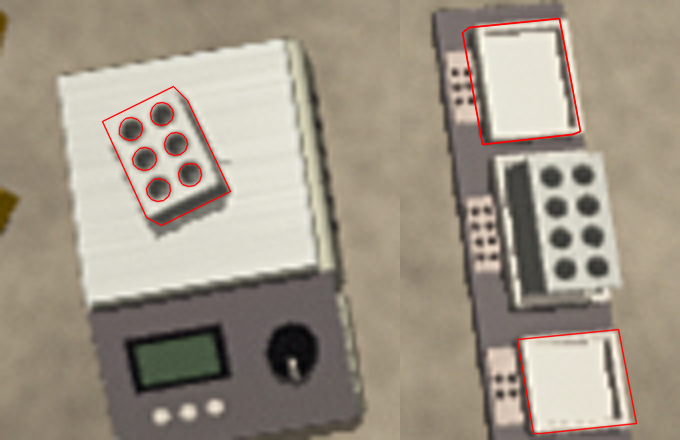

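View pics/o4.png

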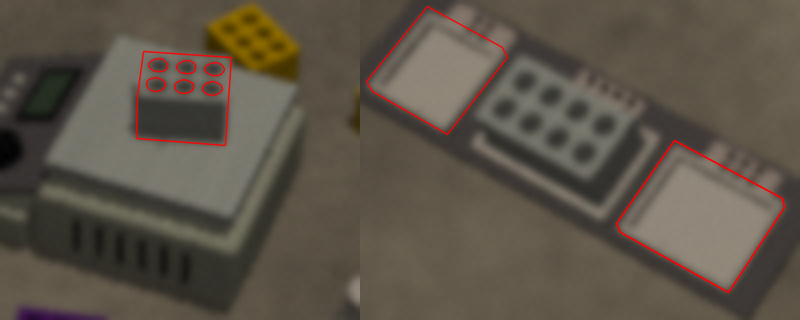

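```bash
cat > f3.py <<'E'
from fit import *
T=pickle.load(open('top0.pkl','rb'));S=pickle.load(open('scene0.pkl','rb'))
out=pickle.load(open('out.pkl','rb'))
# tray sheet: free dims: x,y,yaw,lx,ly
f=lambda c,p: rect(*p[:3],p[3],p[4],.006)
p0=atz(T,(441,240),.006)[0]
for nm,cs in(('top',[T]),('scene',[S]),('both',[T,S])):
    x,v=fitg(cs,f,[p0[0],p0[1],.1,.285,.085],sc=[.004,.004,.04,.01,.01],sig=.8); print(nm,np.round(x,4),np.degrees(x[2]).round(2),round(v,1)); out['tray',nm]=x
pickle.dump(out,open('out.pkl','wb'))
cv2.imwrite('pics/o5.png',np.hstack([draw(T,f(T,out['tray','top']),(415,485,175,305),4.5,''),draw(S,f(S,out['tray','scene']),(90,230,290,407),5,'')]))
E
python3 f3.py
```

```text
top [ 0.5119 -0.3044  0.066   0.281   0.0784] 3.78 -55.1
scene [ 0.5188 -0.3108  0.0644  0.2581  0.0607] 3.69 -41.9
both [ 0.5115 -0.3037  0.0682  0.2797  0.0768] 3.91 -75.2
```

View pics/o5.png

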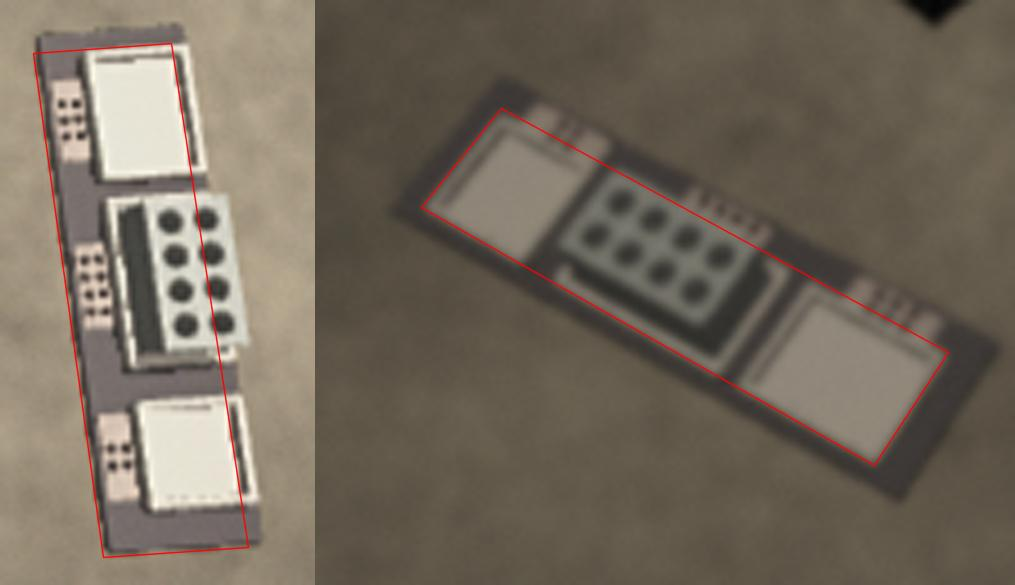

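```bash
cat > f3.py <<'E'
from fit import *
T=pickle.load(open('top0.pkl','rb'));S=pickle.load(open('scene0.pkl','rb'))
out=pickle.load(open('out.pkl','rb'))
f=lambda c,p: rect(*p[:3],p[3],p[4],.006)
w=atz(T,np.array([(38,36),(183,26),(262,542),(106,551)])/4.5+[414.5,174.5],.006); print(w.round(4))
w2=atz(S,np.array([(505-315,77),(1000-315,347),(900-315,500),(390-315,212)])/5+[89.5,289.5],.006); print(w2.round(4))
for w in(w,w2):
  c=w.mean(0)
  L=[np.linalg.norm(w[i]-w[(i+1)%4]) for i in range(4)]; print(c.round(4),np.round(L,4))
w=w
c0=atz(T,np.array([(38,36),(183,26),(262,542),(106,551)])/4.5+[414.5,174.5],.006).mean(0)
for nm,cs in(('top',[T]),('scene',[S]),('both',[T,S])):
    x,v=fitg(cs,f,[c0[0],c0[1],.1,.30,.092],sc=[.002,.002,.02,.003,.003],sig=.8); print(nm,np.round(x,4),np.degrees(x[2]).round(2),round(v,1)); out['tray',nm]=x
pickle.dump(out,open('out.pkl','wb'))
cv2.imwrite('pics/o5.png',np.hstack([draw(T,f(T,out['tray','top']),(415,485,175,305),4.5,''),draw(S,f(S,out['tray','scene']),(90,230,290,407),5,'')]))
E
python3 f3.py
```

```text
[[ 0.6598 -0.259   0.006 ]
 [ 0.665  -0.3413  0.006 ]
 [ 0.3773 -0.3603  0.006 ]
 [ 0.3726 -0.2763  0.006 ]]
[[ 0.3773 -0.2751  0.006 ]
 [ 0.6636 -0.2577  0.006 ]
 [ 0.6685 -0.339   0.006 ]
 [ 0.3809 -0.3595  0.006 ]]
[ 0.5187 -0.3092  0.006 ] [0.0825 0.2883 0.0841 0.2877]
[ 0.5226 -0.3078  0.006 ] [0.2868 0.0814 0.2883 0.0845]
top [ 0.5178 -0.3092  0.067   0.2918  0.0888] 3.84 -46.5
scene [ 0.5224 -0.31    0.0652  0.2915  0.062 ] 3.74 -25.0
both [ 0.5185 -0.3032  0.0672  0.2937  0.0769] 3.85 -66.0
```

View pics/o5.png

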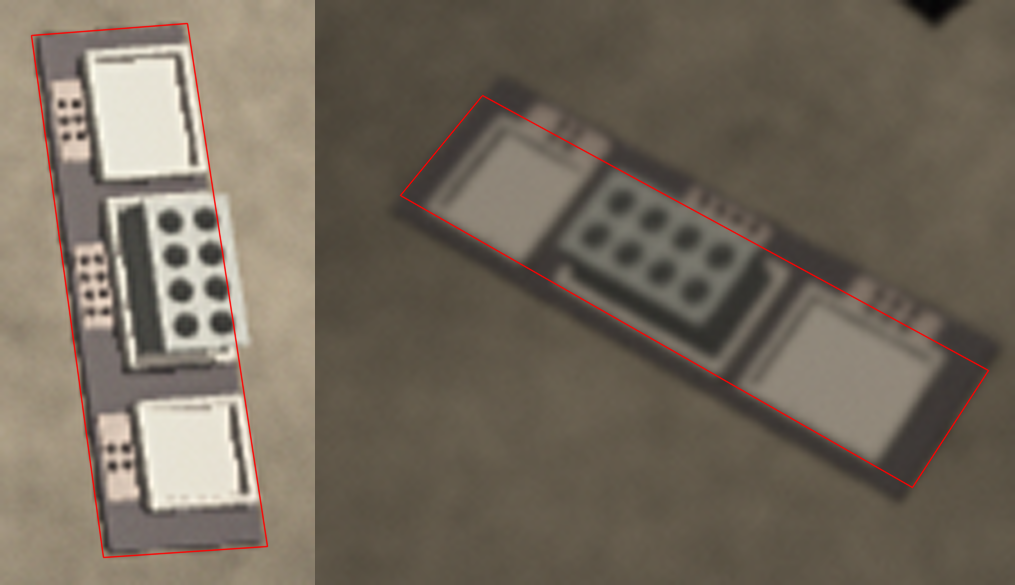

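```bash
cat > f4.py <<'E'
from fit import *
T=pickle.load(open('top0.pkl','rb'));S=pickle.load(open('scene0.pkl','rb'))
yaw=np.radians(3.8)
def show(n,X,Y):
    x,y=np.meshgrid
def crop(c,box,s,n):
    x0,x1,y0,y1=box; cv2.imwrite('pics/'+n+'.png',cv2.resize(c['image'][y0:y1,x0:x1,::-1],None,fx=s,fy=s,interpolation=cv2.INTER_CUBIC))
crop(T,(422,472,180,220),14,'n1'); crop(S,(165,230,330,390),10,'n2')
for nm,c in(('top',T),('scene',S)):
  for lab,f in(('outer18',lambda c,p:rect(*p,yaw,.073,.057,.018)),('inner18',lambda c,p:rect(*p,yaw,.065,.049,.018)),('hull',lambda c,p:boxhull(c,[*p,yaw],.073,.057,.006,.018))):
    for sig in(.7,1):
      x,v=fitg([c],f,[.613,-.309],sc=[.004,.004],sig=sig); print(nm,lab,sig,x.round(4),round(v,1))
E
python3 f4.py
```

```text
top outer18 0.7 [ 0.6135 -0.3131] -82.6
top outer18 1 [ 0.6143 -0.3135] -72.8
top inner18 0.7 [ 0.6083 -0.3077] -85.6
top inner18 1 [ 0.608  -0.3069] -78.9
top hull 0.7 [ 0.6144 -0.3144] -75.7
top hull 1 [ 0.6145 -0.3149] -67.5
scene outer18 0.7 [ 0.6146 -0.3086] -48.5
scene outer18 1 [ 0.6146 -0.3086] -42.1
scene inner18 0.7 [ 0.6196 -0.3126] -48.3
scene inner18 1 [ 0.6196 -0.3126] -41.8
scene hull 0.7 [ 0.6124 -0.3068] -46.0
scene hull 1 [ 0.6125 -0.3067] -39.8
```

View pics/n1.png

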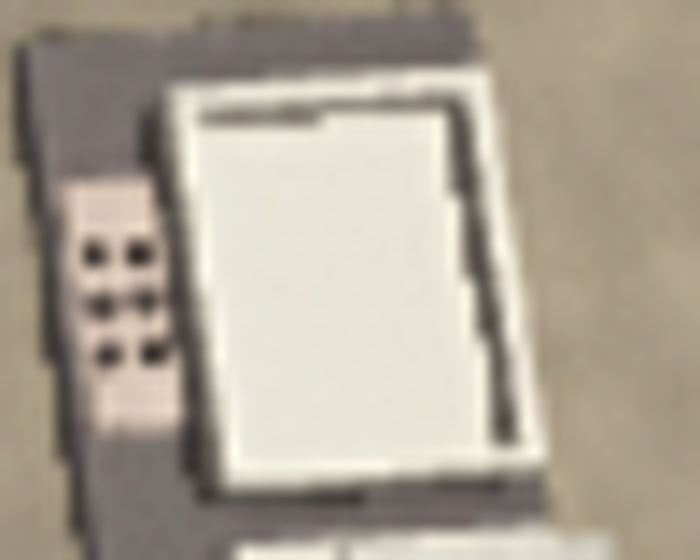

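View pics/n2.png

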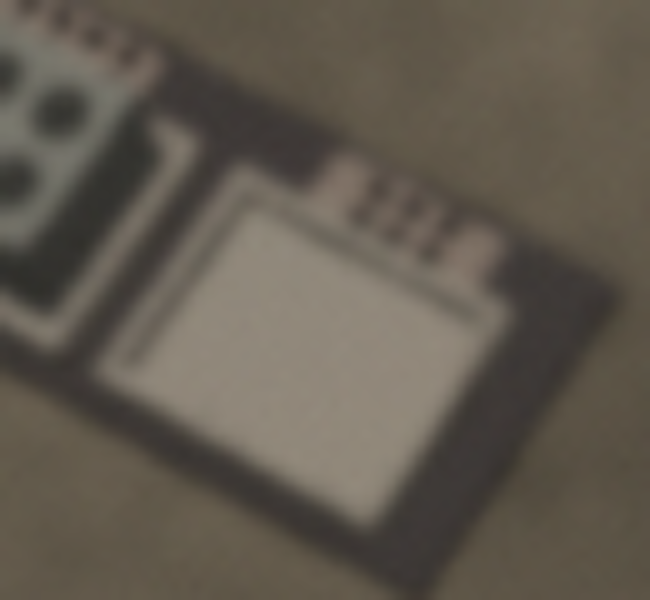

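```bash
cat > f5.py <<'E'
from fit import *
T=pickle.load(open('top0.pkl','rb'));S=pickle.load(open('scene0.pkl','rb'))
x,v=fitg([T],lambda c,p:rect(*p,.073,.057,.018),[.6138,-.3133,.066],sc=[.002,.002,.02],sig=.7); print(x,np.degrees(x[2]))
w=atz(T,np.array([(162,88),(490,68),(547,463),(218,492)])/14+[421.5,179.5],.018); print(w.round(4),w.mean(0).round(4)); e=(w[1]+w[0]-w[2]-w[3]); print(np.degrees(np.arctan2(e[1],e[0])))
yaw=np.radians(3.8); R=np.array([[np.cos(yaw),-np.sin(yaw)],[np.sin(yaw),np.cos(yaw)]])
a=atz(S,[188,346],.018)[0]; print('scene corner->centre',(a[:2]-R@[-.0365,.0285]).round(4))
for k in ([2,3],):
  f=lambda c,p:[rect(*p,yaw,.073,.057,.018)[i] for i in k]+[rect(*p,yaw,.065,.049,.018)[i] for i in k]
  print(fitg([S],f,[.614,-.311],sc=[.003,.003],sig=.7))
  f=lambda c,p:[rect(*p,yaw,.073,.057,.018)[i] for i in k]
  print(fitg([S],f,[.614,-.311],sc=[.003,.003],sig=.7))
E
python3 f5.py
```

```text
[ 0.61345938 -0.31314074  0.0666998 ] 3.8216168906766135
[[ 0.648  -0.2795  0.018 ]
 [ 0.6513 -0.3385  0.018 ]
 [ 0.5789 -0.3426  0.018 ]
 [ 0.5739 -0.2842  0.018 ]] [ 0.613  -0.3112  0.018 ]
3.4522227804422707
scene corner->centre [ 0.6138 -0.3093]
(array([ 0.61151557, -0.30671839]), np.float64(-26.330362162431257))
(array([ 0.61352843, -0.30768803]), np.float64(-36.174569501154764))
```

```bash
cat >> h.py <<'E'
from scipy.spatial.transform import Rotation as Ro
def cur():
    o=bot.get_obs(); return np.array(o['ee_pos']),Ro.from_euler('xyz',o['tcp_rot'],degrees=True),o
def plan(p,rpy=None,R=None,verb=True):
    p0,R0,o=cur()
    if R is None: R=Ro.from_euler('xyz',rpy,degrees=True)
    d=R0.inv().apply(np.array(p)-p0)/.04; r=(R0.inv()*R).as_rotvec()
    print('t',round(float(o['time']),2),'dr',r.round(4).tolist(),'xyz',d.round(4).tolist(),'| ang',np.degrees(np.linalg.norm(r)).round(1),'dist',(np.linalg.norm(d)*40).round(1))
E
python3 - <<'E'
from h import *
plan([.552,.2745,.27],[180,0,26])
E
```

```text
t 1.4 dr [-0.0001, -0.0, -0.085] xyz [15.346, -15.1758, -0.9672] | ang 4.9 dist 864.2
```

>>> step_arm(dr=[[0,0,-0.1],[0,0,-0.2],[0,0,-0.3],[0,0,-0.4],[0,0,-0.5],[0,0,-0.6],[0,0,-0.7],[0,0,-0.8]], xyz=[[15.3,-15.2,-1],[15.3,-15.2,-1],[15.3,-15.2,-1],[15.3,-15.2,-1],[15.3,-15.2,-1],[15.3,-15.2,-1],[15.3,-15.2,-1],[15.3,-15.2,-1]], gripper=[0.85,0.85,0.85,0.85,0.85,0.85,0.85,0.85])

```text
time: 2.2
ee_pos: [0.3614, -0.1463, 0.2502]
tcp_rot: [179.9, 0.0, 67.2]
wrist_force: [1.4, -0.2, 0.0]
opening: 0.0725
```

Run:
```python
from h import *
plan([.552,.2745,.27],[180,0,26]); plan([.552,.2745,.27],[180,0,-154])
o=cur()[2]; print(o['ee_pos'],o['tcp_rot'],o['q'])
```

```text
t 2.2 dr [0.0011, -0.0004, 0.7187] xyz [11.5437, 0.3114, -0.4946] | ang 41.2 dist 462.3
t 2.2 dr [0.0005, 0.0014, -2.4229] xyz [11.5437, 0.3114, -0.4946] | ang 138.8 dist 462.3
[ 0.36144746 -0.14627913  0.25020392] [1.79934689e+02 2.31888418e-04 6.71788298e+01] [-2.20325351e+01 -1.62389789e+01 -7.31241909e+00  9.88612579e+01
 -1.13079973e-03  9.07886343e+01]
```

>>> step_arm(dr=[[0,0,-0.15],[0,0,-0.3],[0,0,-0.45],[0,0,-0.6],[0,0,-0.75],[0,0,-0.9],[0,0,-1.05],[0,0,-1.2]], xyz=[[11.5,0.3,-0.5],[11.5,0.3,-0.5],[11.5,0.3,-0.5],[11.5,0.3,-0.5],[11.5,0.3,-0.5],[11.5,0.3,-0.5],[11.5,0.3,-0.5],[11.5,0.3,-0.5]], gripper=[0.85,0.85,0.85,0.85,0.85,0.85,0.85,0.85])

```text
time: 3.0
ee_pos: [0.5275, 0.2176, 0.2673]
tcp_rot: [180.0, 0.0, 136.1]
wrist_force: [1.3, -0.9, 0.9]
opening: 0.0724
```

Run:
```python
from h import *
plan([.552,.2745,.19],[180,0,-154])
```

```text
t 3.0 dr [0.0002, 0.0005, -1.22] xyz [0.544, 1.4487, 1.9328] | ang 69.9 dist 99.0
```

>>> step_arm(dr=[[0,0,-0.15],[0,0,-0.3],[0,0,-0.45],[0,0,-0.6],[0,0,-0.75],[0,0,-0.9],[0,0,-1.05],[0,0,-1.17]], xyz=[[0.3,0.7,0.5],[0.5,1.4,1.0],[0.5,1.4,1.9],[0.5,1.4,1.9],[0.5,1.4,1.9],[0.5,1.4,1.9],[0.5,1.4,1.9],[0.5,1.4,1.9]], gripper=[0.85,0.85,0.85,0.85,0.85,0.85,0.85,0.85])

```text
time: 3.8
ee_pos: [0.5518, 0.2695, 0.1911]
tcp_rot: [180.0, -0.0, -156.9]
wrist_force: [-0.4, 0.1, -0.6]
opening: 0.0726
```

Run:
```python
from h import *
c=bot.camera('top'); pickle.dump(c,open('top1.pkl','wb')); save('t1',c['image'][170:300,160:290],5)
plan([.552,.2745,.106],[180,0,-154])
```

```text
t 3.85 dr [-0.0, -0.0001, -0.0444] xyz [-0.0538, 0.1135, 2.1284] | ang 2.5 dist 85.3
```

View pics/t1.png

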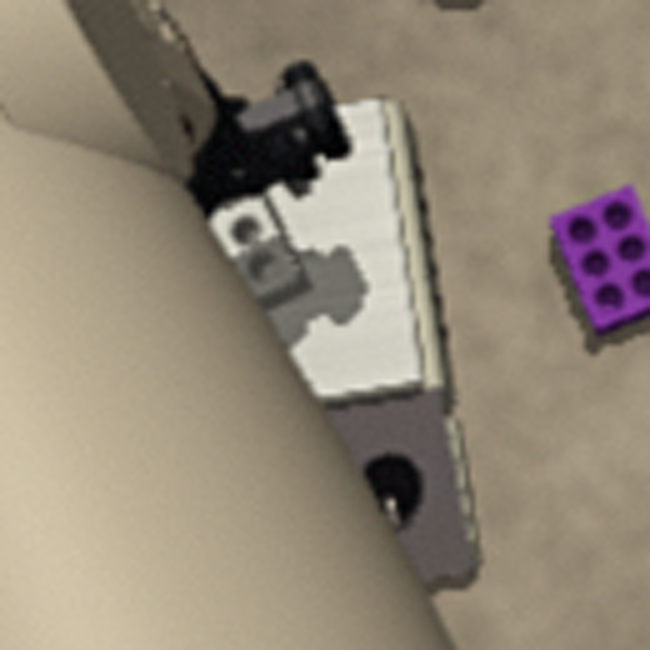

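>>> step_arm(dr=[[0,0,-0.04],[0,0,-0.04],[0,0,-0.04],[0,0,-0.04],[0,0,-0.04],[0,0,-0.04],[0,0,-0.04],[0,0,-0.04]], xyz=[[-0.05,0.11,0.6],[-0.05,0.11,1.2],[-0.05,0.11,1.7],[-0.05,0.11,2.12],[-0.05,0.11,2.12],[-0.05,0.11,2.12],[-0.05,0.11,2.12],[-0.05,0.11,2.12]], gripper=[0.85,0.85,0.85,0.85,0.85,0.4,0.3,0.3], squeeze=40)

```text
time: 4.65
ee_pos: [0.5526, 0.2746, 0.108]
tcp_rot: [180.0, 0.1, -155.0]
wrist_force: [-1.0, 0.5, 3.5]
opening: 0.0435
```

>>> step_arm(dr=[[0,0,0],[0,0,0],[0,0,0],[0,0,0],[0,0,0],[0,0,0],[0,0,0],[0,0,0]], xyz=[[0,0,0],[0,0,0],[0,0,0],[0,0,-0.5],[0,0,-1.0],[0,0,-2],[0,0,-3],[0,0,-4]], gripper=[0.3,0.3,0.3,0.3,0.3,0.3,0.3,0.3])

```text
time: 5.45
ee_pos: [0.5517, 0.2741, 0.268]
tcp_rot: [-180.0, -0.0, -155.0]
wrist_force: [1.1, 0.1, -1.5]
opening: 0.0434
```

Run:
```python
from h import *
c=bot.camera('scene'); pickle.dump(c,open('scene2.pkl','wb')); save('s2',c['image'][60:260,200:400],3)
print(cur()[2]['ee_pos'],cur()[2]['tcp_rot'])
plan([.6135,-.311,.25],[180,0,-176.2])
```

```text
[0.55242962 0.2745019  0.27524614] [ 179.99090026    0.47980828 -154.96439117]
t 5.5 dr [0.0017, 0.0082, 0.3706] xyz [4.8161, -13.9085, 0.5886] | ang 21.2 dist 589.2
```

View pics/s2.png

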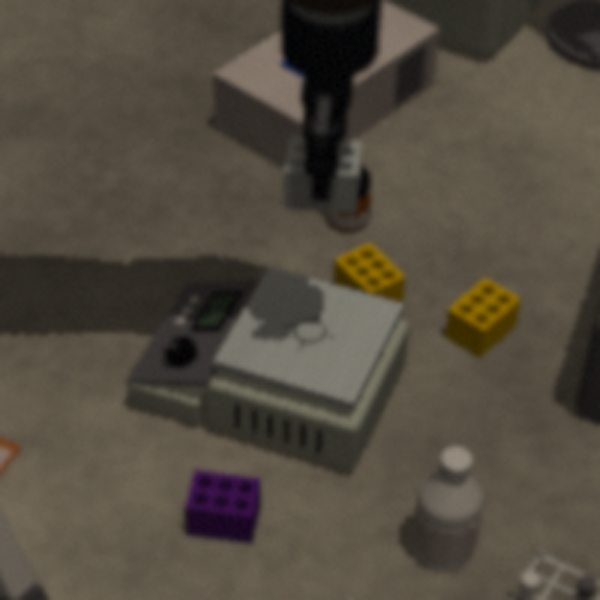

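>>> step_arm(dr=[[0,0,0.05],[0,0,0.1],[0,0,0.15],[0,0,0.2],[0,0,0.25],[0,0,0.3],[0,0,0.37],[0,0,0.37]], xyz=[[4.8,-13.9,0.3],[4.8,-13.9,0.3],[4.8,-13.9,0.3],[4.8,-13.9,0.3],[4.8,-13.9,0.3],[4.8,-13.9,0.3],[4.8,-13.9,0.3],[4.8,-13.9,0.3]], gripper=[0.3,0.3,0.3,0.3,0.3,0.3,0.3,0.3])

```text
time: 6.3
ee_pos: [0.5936, -0.1255, 0.2582]
tcp_rot: [-180.0, 0.0, -176.3]
wrist_force: [1.2, -0.3, -2.9]
opening: 0.0435
```

Run:
```python
from h import *
plan([.6135,-.311,.06],[180,0,-176.2])
```

```text
t 6.3 dr [-0.0001, 0.0003, -0.0018] xyz [-0.1967, -4.6589, 4.9565] | ang 0.1 dist 272.2
```

>>> step_arm(dr=[[0,0,0],[0,0,0],[0,0,0],[0,0,0],[0,0,0],[0,0,0],[0,0,0],[0,0,0]], xyz=[[-0.1,-1.5,0],[-0.2,-3,0],[-0.2,-4,0.5],[-0.2,-4,1.5],[-0.2,-4,2.5],[-0.2,-4,3.5],[-0.2,-4,4.2],[-0.2,-4,4.2]], gripper=[0.3,0.3,0.3,0.3,0.3,0.3,0.3,0.3])

```text
time: 7.1
ee_pos: [0.6101, -0.2816, 0.085]
tcp_rot: [179.8, -0.4, -176.2]
wrist_force: [-0.3, 0.6, -2.5]
opening: 0.0432
```

Run:
```python
from h import *
for n in('top','scene'):
    c=bot.camera(n); pickle.dump(c,open(n+'3.pkl','wb')); 
    save(n+'3',c['image'][160:310,390:500] if n=='top' else c['image'][270:410,90:250],4.5)
plan([.6135,-.311,.06],[180,0,-176.2]); print(cur()[0])
```

```text
t 7.2 dr [0.0001, -0.0002, 0.0008] xyz [0.0216, -0.7128, 0.7716] | ang 0.0 dist 42.0
[ 0.61245493 -0.28249856  0.09086547]
```

View pics/top3.png

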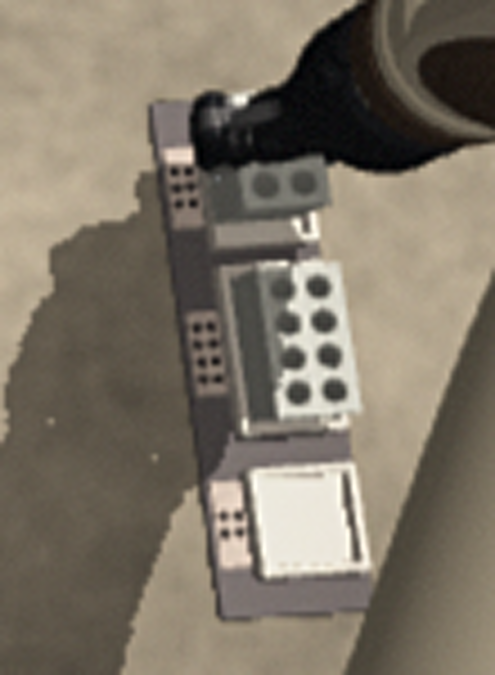

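View pics/scene3.png

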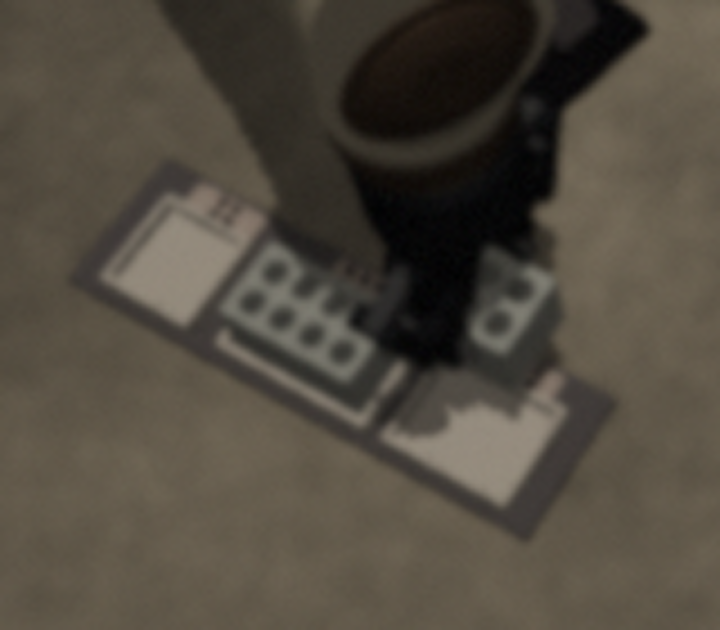

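>>> step_arm(dr=[[0,0,0],[0,0,0],[0,0,0],[0,0,0],[0,0,0],[0,0,0],[0,0,0],[0,0,0]], xyz=[[0.02,-0.3,0.3],[0.02,-0.71,0.7],[0.02,-0.71,0.9],[0.02,-0.71,0.9],[0.02,-0.71,0.9],[0.02,-0.71,0.9],[0.02,-0.71,0.9],[0.02,-0.71,0.9]], gripper=[0.3,0.3,0.3,0.3,0.3,0.3,0.3,0.3])

```text
time: 8.0
ee_pos: [0.6139, -0.3108, 0.0548]
tcp_rot: [-180.0, 0.0, -176.1]
wrist_force: [1.3, 0.6, -0.9]
opening: 0.0431
```

Run:
```python
from fit import *
p=cur()[0];print(p,cur()[2]['tcp_rot'],cur()[2]['wrist_force'])
for n in('top','scene'):
    c=bot.camera(n); pickle.dump(c,open(n+'4.pkl','wb')); 
    q=[p[0],p[1],np.radians(3.8)]
    sg=wells(c,q,p[2]+.029,.0185)+rect(*q,.06,.044,p[2]+.029)+rect(*q,.06,.044,p[2]-.011)
    sg+=rect(.6135,-.311,np.radians(3.8),.073,.057,.018)
    im=draw(c,sg,(410,490,160,260) if n=='top' else (150,245,290,400),6 if n=='top' else 5.4,'')
    cv2.imwrite('pics/%s4.png'%n,im)
    save(n+'4r',c['image'][160:260,410:490] if n=='top' else c['image'][290:400,150:245],6 if n=='top' else 5.4)
plan([.6135,-.311,.04],[180,0,-176.2]);
```

```text
[ 0.6138915  -0.31081246  0.0548138 ] [-1.79975730e+02  4.24666877e-02 -1.76130214e+02] [ 1.31241021  0.56118352 -0.93469553]
t 8.1 dr [-0.0003, 0.0005, 0.0011] xyz [0.0074, -0.0042, 0.3649] | ang 0.1 dist 14.6
```

View pics/top4.png

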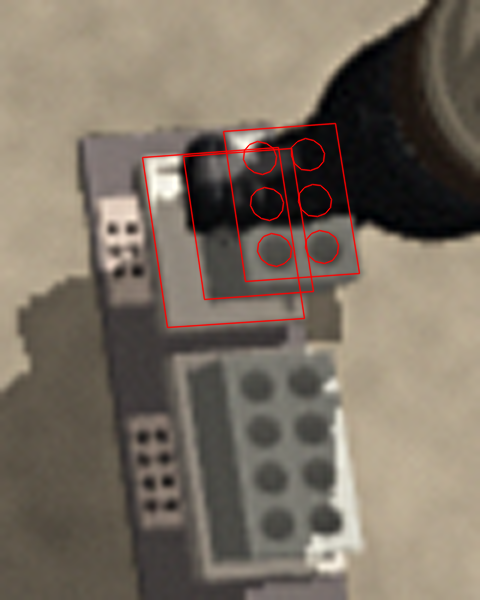

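View pics/scene4.png

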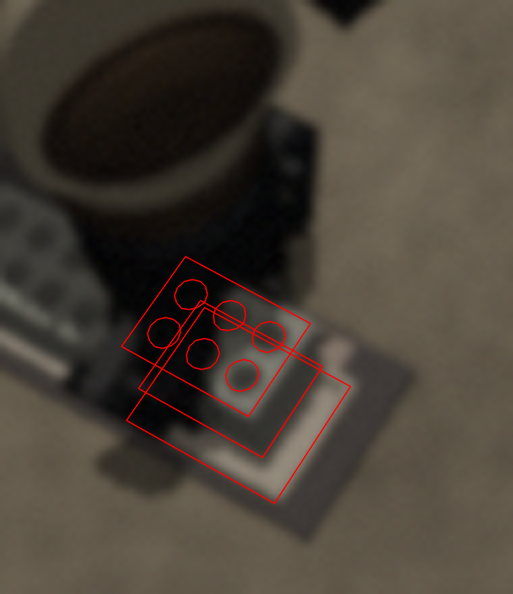

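View pics/top4r.png

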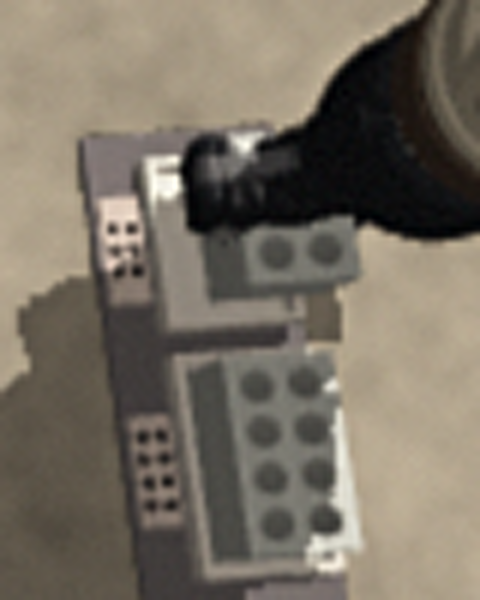

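View pics/scene4r.png

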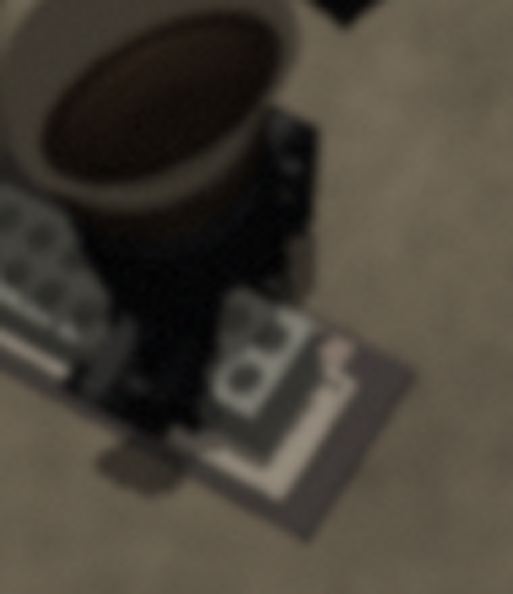

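>>> step_arm(dr=[[0,0,0],[0,0,0],[0,0,0],[0,0,0],[0,0,0],[0,0,0],[0,0,0],[0,0,0]], xyz=[[0.01,0.015,0.2],[0.01,0.015,0.4],[0.01,0.015,0.5],[0.01,0.015,0.58],[0.01,0.015,0.66],[0.01,0.015,0.73],[0.01,0.015,0.76],[0.01,0.015,0.76]], gripper=[0.3,0.3,0.3,0.3,0.3,0.3,0.3,0.3])

```text
time: 8.9
ee_pos: [0.6131, -0.3104, 0.0237]
tcp_rot: [180.0, -0.0, -176.2]
wrist_force: [0.5, -0.5, -2.3]
opening: 0.0437
```

Run:
```python
from h import *
o=cur()[2];print(o['ee_pos'],o['tcp_rot'],o['wrist_force'],o['torque'])
```

```text
[ 0.61312757 -0.31036248  0.02373557] [ 1.79998308e+02 -3.33535796e-03 -1.76151525e+02] [ 0.52128038 -0.45025251 -2.25701804] [-0.0238475   0.01112783 -0.01866464]
```

>>> step_arm(dr=[[0,0,0],[0,0,0],[0,0,0],[0,0,0],[0,0,0],[0,0,0],[0,0,0],[0,0,0]], xyz=[[0,0,0.02],[0,0,0.04],[0,0,0.05],[0,0,0.06],[0,0,0.06],[0,0,0.06],[0,0,0.06],[0,0,0.06]], gripper=[0.3,0.3,0.3,0.3,0.3,0.3,0.3,0.3])

```text
time: 9.7
ee_pos: [0.6133, -0.3105, 0.023]
tcp_rot: [-180.0, 0.1, -176.2]
wrist_force: [-4.0, 1.4, 7.3]
opening: 0.0434
```

Run:
```python
from h import *
for n in('top','scene'):
    c=bot.camera(n); pickle.dump(c,open(n+'5.pkl','wb')); 
    save(n+'5r',c['image'][160:260,410:490] if n=='top' else c['image'][290:400,150:245],6 if n=='top' else 5.4)
```

```text
(no output)
```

View pics/top5r.png

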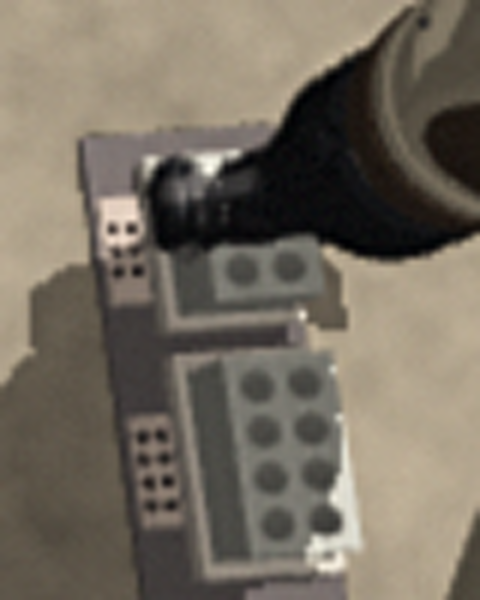

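View pics/scene5r.png

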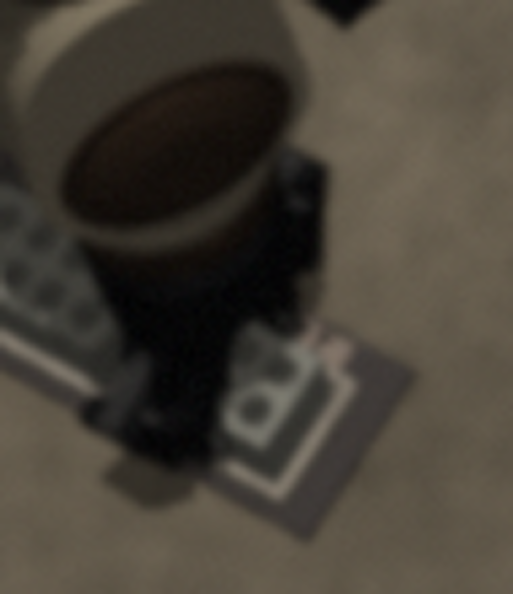

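>>> step_arm(dr=[[0,0,0],[0,0,0],[0,0,0],[0,0,0],[0,0,0],[0,0,0],[0,0,0],[0,0,0]], xyz=[[0,0,-0.02],[0,0,-0.04],[0,0,-0.04],[0,0,-0.04],[0,0,-0.3],[0,0,-1],[0,0,-2],[0,0,-3]], gripper=[0.55,0.65,0.7,0.75,0.75,0.75,0.75,0.75])

```text
time: 10.6
ee_pos: [0.6128, -0.3101, 0.1431]
tcp_rot: [180.0, -0.0, -176.1]
wrist_force: [1.1, 0.2, 0.9]
opening: 0.0639
```

>>> step_arm(dr=[[0,0,0],[0,0,0],[0,0,0],[0,0,0],[0,0,0],[0,0,0],[0,0,0],[0,0,0]], xyz=[[0,0,-1],[0,0.5,-2],[0,1.2,-3],[0,2.4,-3.3],[0,3,-3.3],[0,3,-3.3],[0,3,-3.3],[0,3,-3.3]], gripper=[0.75,0.75,0.75,0.75,0.75,0.75,0.75,0.75])

```text
time: 11.4
ee_pos: [0.605, -0.1913, 0.2733]
tcp_rot: [-180.0, -0.0, -176.2]
wrist_force: [0.5, 0.1, 0.1]
opening: 0.064
```

Run:
```python
from h import *
for n in('top','scene'):
    c=bot.camera(n); pickle.dump(c,open(n+'6.pkl','wb')); save(n+'6',c['image'],1.4)
    save(n+'6r',c['image'][160:260,410:490] if n=='top' else c['image'][290:400,150:245],6 if n=='top' else 5.4)
print(cur()[0],cur()[2]['tcp_rot'])
```

```text
[ 0.604971   -0.19161529  0.27296162] [ 1.79989602e+02 -4.28700078e-02 -1.76219798e+02]
```

View pics/top6.png

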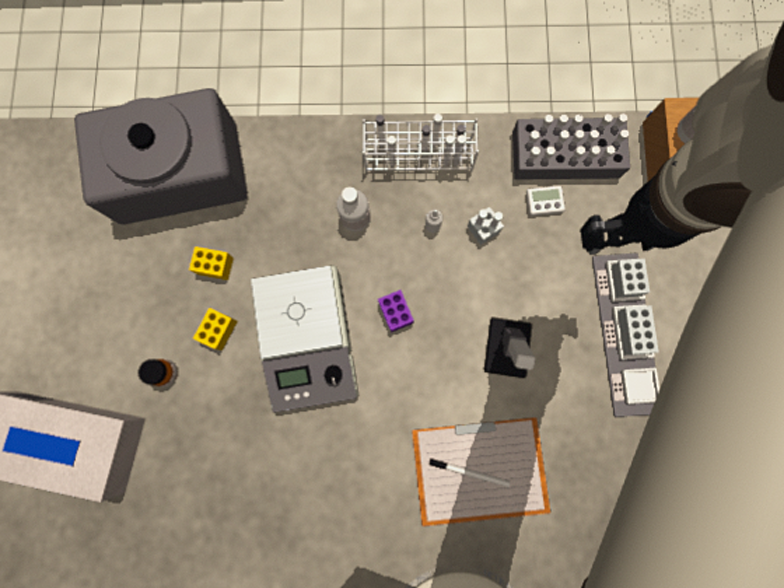

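View pics/scene6r.png

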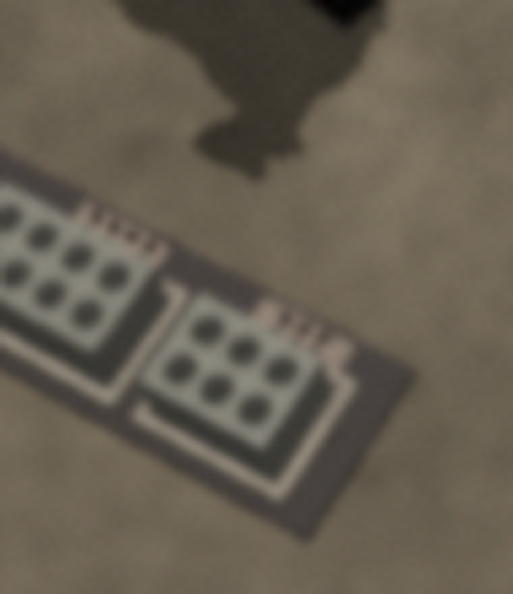

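```bash
cat > f6.py <<'E'
from fit import *
T=pickle.load(open('top0.pkl','rb'));S=pickle.load(open('scene0.pkl','rb'))
T6=pickle.load(open('top6.pkl','rb'));S6=pickle.load(open('scene6.pkl','rb'))
for nm,cs in(('top',[T6]),('scene',[S6]),('both',[T6,S6])):
  for z in(.05,.058):
    x,v=fitg(cs,lambda c,p:wells(c,p,z,.0185),[.613,-.3105,.066]); print('blk home z',z,nm,x.round(4),np.degrees(x[2]).round(2),round(v,1))
def ring(c,p):
    t=np.linspace(0,2*np.pi,25);o=[]
    for r in(.013,.015):
        Q=np.c_[p[0]+r*np.cos(t),p[1]+r*np.sin(t),np.full(25,.095)]; o+=[(Q[k],Q[k+1]) for k in range(24)]
    return o
for nm,cs in(('top',[T6]),('scene',[S6]),('both',[T6,S6])):
    x,v=fitg(cs,ring,[.547,.2676],sc=[.004,.004],sig=.7); print('ring',nm,x.round(4),round(v,1))
# probe
def pbox(p,a=20,z0=.065,z1=.153,lx=.022,ly=.028):
    # p: end centre x,y,yaw ; z .1662
    R=(Ro.from_euler('z',p[2])*Ro.from_euler('y',-a,degrees=True)).as_matrix()
    e=np.array([p[0],p[1],p[3] if len(p)>3 else .1662])
    return np.array([e+R@np.array([sx*lx/2,sy*ly/2,z-.153]) for z in(z0,z1) for sx,sy in((-1,-1),(1,-1),(1,1),(-1,1))])
def probeh(c,p):
    V=pbox(p); h=ConvexHull(proj(c,V)).vertices
    o=[(V[h[i]],V[h[(i+1)%len(h)]]) for i in range(len(h))]
    return o+[(V[4+i],V[4+(i+1)%4]) for i in range(4)]
import sys
e0=atz(T,np.array([240,290])/6+[334.5,209.5],.1662)[0]; print('e0',e0)
res={}
for nm,cs in(('top',[T]),('scene',[S]),('both',[T,S])):
    x,v=fitg(cs,probeh,[e0[0],e0[1],-.16],sig=.8); print('probe',nm,x.round(4),np.degrees(x[2]).round(2),round(v,1)); res[nm]=x
    x,v=fitg(cs,holdh,[.4945,-.097,-.16],sig=.8); print('holder',nm,x.round(4),np.degrees(x[2]).round(2),round(v,1)); res['h',nm]=x
x,v=fitg([T,S],probeh,[e0[0],e0[1],-.16,.1662],sc=[.004,.004,.05,.003]); print('free z',x.round(4))
pickle.dump(res,open('probe.pkl','wb'))
cv2.imwrite('pics/p1.png',np.hstack([draw(T,probeh(T,res['both'])+holdh(T,res['h','both']),(335,405,210,290),5.5,''),draw(S,probeh(S,res['both'])+holdh(S,res['h','both']),(180,240,215,295),5.5,'')]))
E
python3 f6.py
```

```text
blk home z 0.05 top [ 0.612  -0.3126  0.0522] 2.99 -90.0
blk home z 0.058 top [ 0.6104 -0.309   0.0492] 2.82 -89.9
blk home z 0.05 scene [ 0.6144 -0.3099  0.0624] 3.57 -41.5
blk home z 0.058 scene [ 0.6176 -0.3121  0.0631] 3.62 -41.1
blk home z 0.05 both [ 0.6129 -0.3114  0.0618] 3.54 -122.7
blk home z 0.058 both [ 0.6099 -0.3081  0.0646] 3.7 -104.3
ring top [0.5485 0.2639] -50.7
ring scene [0.5509 0.2649] -16.0
ring both [0.5487 0.264 ] -66.0
e0 [ 0.45929821 -0.0905762   0.1662    ]
probe top [ 0.4598 -0.0903 -0.2323] -13.31 -56.6
holder top [ 0.4925 -0.0977 -0.1584] -9.08 -80.1
probe scene [ 0.4634 -0.0914 -0.0709] -4.06 -22.9
holder scene [ 0.4983 -0.0973 -0.1706] -9.77 -54.7
probe both [ 0.461  -0.0907 -0.1843] -10.56 -74.0
holder both [ 0.4945 -0.0969 -0.1586] -9.09 -123.9
free z [ 0.4605 -0.0911 -0.1812  0.1632]
```

View pics/p1.png

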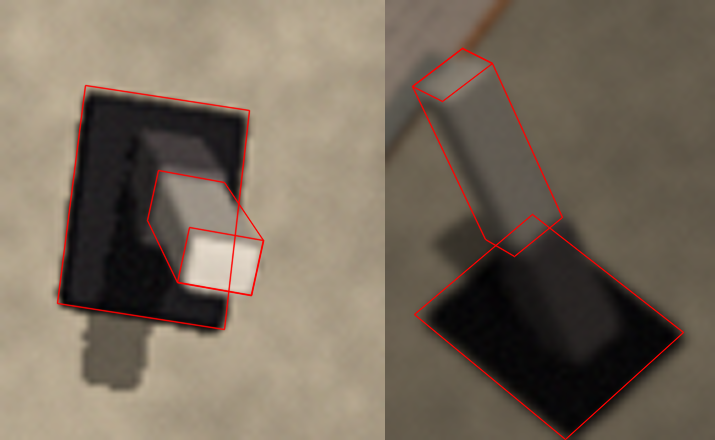

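```bash
cat > g.py <<'E'
from fit import *
yaw=-9.3; Rp=Ro.from_euler('z',yaw,degrees=True)*Ro.from_euler('y',-20,degrees=True)
Rg=Rp*Ro.from_euler('y',180,degrees=True); u=Rp.apply([0,0,1]); e=np.array([.461,-.0908,.1662])
tz=lambda z:e-u*(.153-z)
E
python3 - <<'E'
from g import *
T6=pickle.load(open('top6.pkl','rb'));S6=pickle.load(open('scene6.pkl','rb'))
def cir(p):
    t=np.linspace(0,2*np.pi,25);o=[]
    for r in(.013,.015):
        Q=np.c_[p[0]+r*np.cos(t),p[1]+r*np.sin(t),np.full(25,.095)]; o+=[(Q[k],Q[k+1]) for k in range(24)]
    return o
cv2.imwrite('pics/r1.png',np.hstack([draw(T6,[],(180,240,195,255),6,''),draw(T6,cir([.5485,.2639])+plate([.507,.2608,.1655]),(180,240,195,255),6,'')]))
print(tz(.19),Rg.as_euler('xyz',degrees=True)); plan(tz(.19),R=Rg)
E
```

```text
[ 0.44851159 -0.08875494  0.20096863] [180.   20.  170.7]
t 11.5 dr [0.0399, -0.3483, 0.226] xyz [3.7321, 2.8235, 1.8031] | ang 23.9 dist 200.6
```

View pics/r1.png

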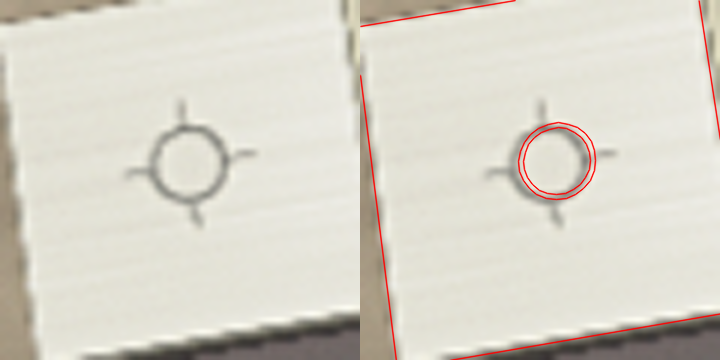

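Run:
```python
from g import *
T6=pickle.load(open('top6.pkl','rb'));S6=pickle.load(open('scene6.pkl','rb'))
print(atz(T6,[211.0,221.7],.095))
save('r2',S6['image'][150:200,270:340],9)
```

```text
[[0.54769197 0.26709116 0.095     ]]
```

View pics/r2.png

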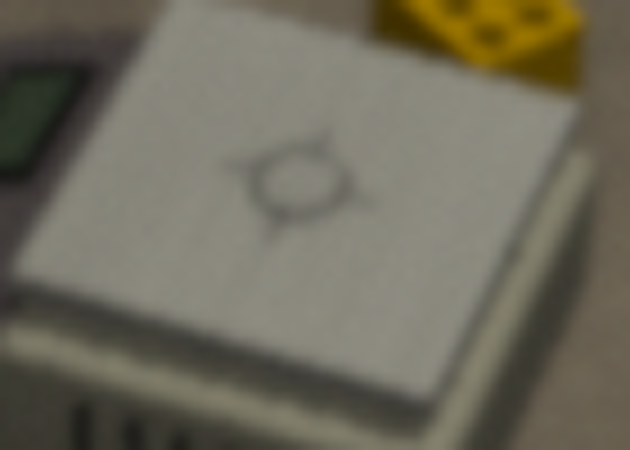

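>>> step_arm(dr=[[0.005,-0.06,0.04],[0.01,-0.12,0.08],[0.02,-0.18,0.12],[0.03,-0.25,0.16],[0.04,-0.3,0.2],[0.04,-0.348,0.226],[0.04,-0.348,0.226],[0.04,-0.348,0.226]], xyz=[[0.7,0.5,0],[1.4,1,0.2],[2.1,1.6,0.5],[2.8,2.2,1],[3.4,2.6,1.5],[3.73,2.82,1.8],[3.73,2.82,1.8],[3.73,2.82,1.8]], gripper=[0.7,0.7,0.7,0.7,0.7,0.7,0.7,0.7])

```text
time: 12.3
ee_pos: [0.4487, -0.0885, 0.2022]
tcp_rot: [-180.0, 20.1, 170.8]
wrist_force: [0.6, -0.0, 0.5]
opening: 0.0596
```

Run:
```python
from g import *
for n in('top','scene'):
    c=bot.camera(n); pickle.dump(c,open(n+'7.pkl','wb')); save(n+'7',c['image'][180:300,310:430] if n=='top' else c['image'][190:310,140:270],4.8)
plan(tz(.095),R=Rg)
```

```text
t 12.4 dr [-0.0001, 0.0012, 0.0009] xyz [0.045, -0.0033, 2.4032] | ang 0.1 dist 96.1
```

View pics/top7.png

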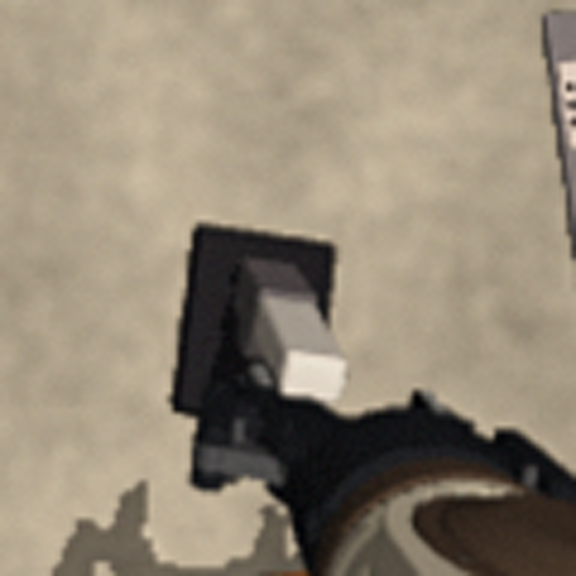

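View pics/scene7.png

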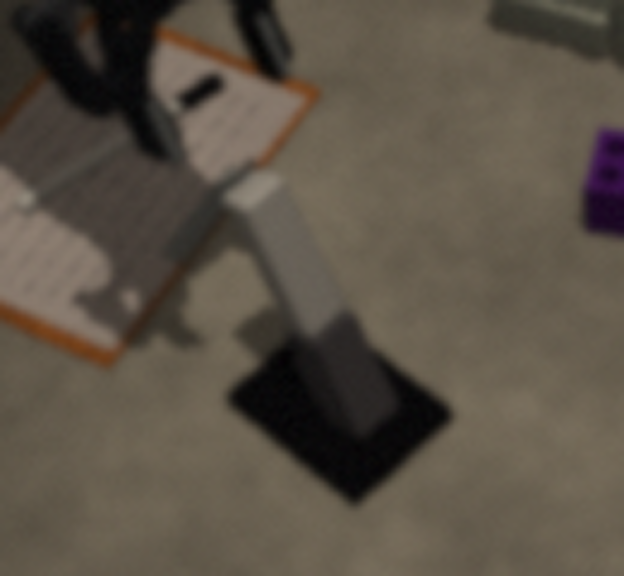

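>>> step_arm(dr=[[0,0,0],[0,0,0],[0,0,0],[0,0,0],[0,0,0],[0,0,0],[0,0,0],[0,0,0]], xyz=[[0.04,0,0.4],[0.04,0,0.8],[0.04,0,1.2],[0.04,0,1.6],[0.04,0,2.0],[0.04,0,2.38],[0.04,0,2.38],[0.04,0,2.38]], gripper=[0.7,0.7,0.7,0.7,0.7,0.7,0.7,0.7])

```text
time: 13.2
ee_pos: [0.4799, -0.0935, 0.1118]
tcp_rot: [-180.0, 20.0, 170.7]
wrist_force: [0.2, -0.1, 1.1]
opening: 0.0596
```

Run:
```python
from g import *
S6=pickle.load(open('scene6.pkl','rb'))
print('ring scene',atz(S6,[302.9,169.8],.095))
for n in('top','scene'):
    c=bot.camera(n); pickle.dump(c,open(n+'8.pkl','wb')); save(n+'8',c['image'][180:300,310:430] if n=='top' else c['image'][190:310,140:270],4.8)
plan(tz(.095),R=Rg)
```

```text
ring scene [[0.54885081 0.27106308 0.095     ]]
t 13.3 dr [0.0002, 0.0012, 0.001] xyz [-0.0084, -0.013, 0.0256] | ang 0.1 dist 1.2
```

View pics/scene8.png

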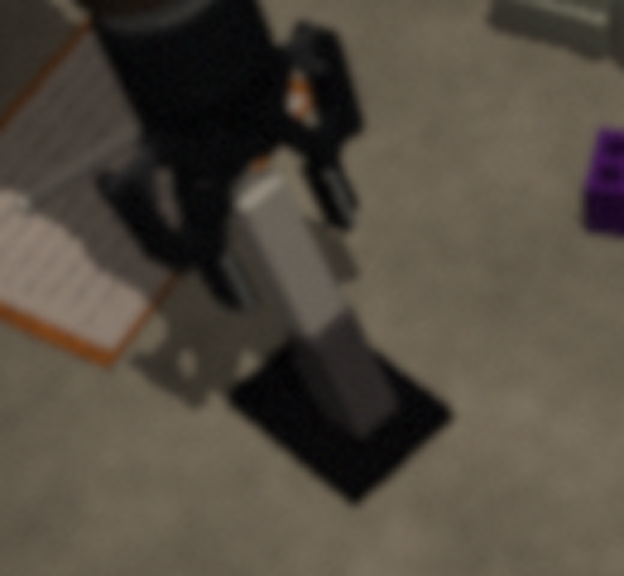

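View pics/top8.png

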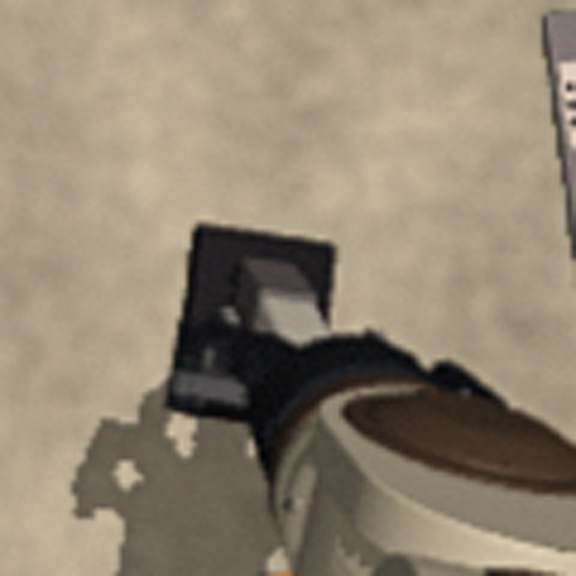

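>>> step_arm(dr=[[0,0,0],[0,0,0],[0,0,0],[0,0,0],[0,0,0],[0,0,0],[0,0,0],[0,0,0]], xyz=[[0,0,0],[0,0,0],[0,0,0],[0,0,0],[0,0,0],[0,0,0],[0,0,0],[0,0,0]], gripper=[0.5,0.4,0.3,0.2,0.2,0.2,0.2,0.2], squeeze=50)

```text
time: 14.1
ee_pos: [0.4796, -0.0931, 0.1121]
tcp_rot: [-180.0, 20.1, 170.8]
wrist_force: [-2.6, 0.1, 5.5]
opening: 0.0275
```

Run:
```python
from g import *
o=cur()[2]; print(o['wrist_force'],o['torque'],o['ee_pos'],o['opening'])
```

```text
[-2.55305662  0.10722572  5.52242388] [0.14757571 0.53501768 0.00689851] [ 0.47955704 -0.093102    0.11206611] 0.027465409350416022
```

>>> step_arm(dr=[[0,0,0],[0,0,0],[0,0,0],[0,0,0],[0,0,0],[0,0,0],[0,0,0],[0,0,0]], xyz=[[0,0,-0.1],[0,0,-0.3],[0,0,-0.6],[0,0,-0.9],[0,0,-1.2],[0,0,-1.5],[0,0,-1.8],[0,0,-2.1]], gripper=[0.2,0.2,0.2,0.2,0.2,0.2,0.2,0.2])

```text
time: 14.9
ee_pos: [0.4506, -0.0884, 0.1915]
tcp_rot: [-180.0, 20.0, 170.8]
wrist_force: [0.4, -0.7, -1.5]
opening: 0.0275
```

>>> step_arm(dr=[[0,0,0],[0,0,0],[0,0,0],[0,0,0],[0,0,0],[0,0,0],[0,0,0],[0,0,0]], xyz=[[0,0,-0.4],[0,0,-0.9],[0,0,-1.4],[0,0,-1.9],[0,0,-2.4],[0,0,-2.7],[0,0,-2.7],[0,0,-2.7]], gripper=[0.2,0.2,0.2,0.2,0.2,0.2,0.2,0.2])

```text
time: 15.7
ee_pos: [0.4145, -0.0825, 0.2914]
tcp_rot: [-180.0, 20.0, 170.8]
wrist_force: [0.3, 0.1, -1.8]
opening: 0.0279
```

Run:
```python
from g import *
p,R,o=cur(); print(o['wrist_force'],o['torque'],p,o['opening'],o['q'])
for n in('top','scene'):
    c=bot.camera(n); pickle.dump(c,open(n+'9.pkl','wb')); save(n+'9',c['image'],1.4)
# upright: yaw chosen by keeping the tool heading relative to base
for yaw in(170.7,190,200): plan([.548,.269,.31],[180,0,yaw])
```

```text
[ 0.27901205  0.12671043 -1.82191547] [ 0.07152722  0.41088298 -0.00627324] [ 0.4145311  -0.082544    0.29137794] 0.027918108967219017 [-11.86559453 -30.68063809 -15.17397346  85.51778138   0.89550045
  -2.47570671]
t 15.8 dr [0.0002, 0.348, 0.0012] xyz [-1.9392, 9.2095, 0.1891] | ang 19.9 dist 376.5
t 15.8 dr [-0.0584, 0.3447, -0.3323] xyz [-1.9392, 9.2095, 0.1891] | ang 27.6 dist 376.5
t 15.8 dr [-0.0888, 0.3403, -0.505] xyz [-1.9392, 9.2095, 0.1891] | ang 35.3 dist 376.5
```

View pics/scene9.png

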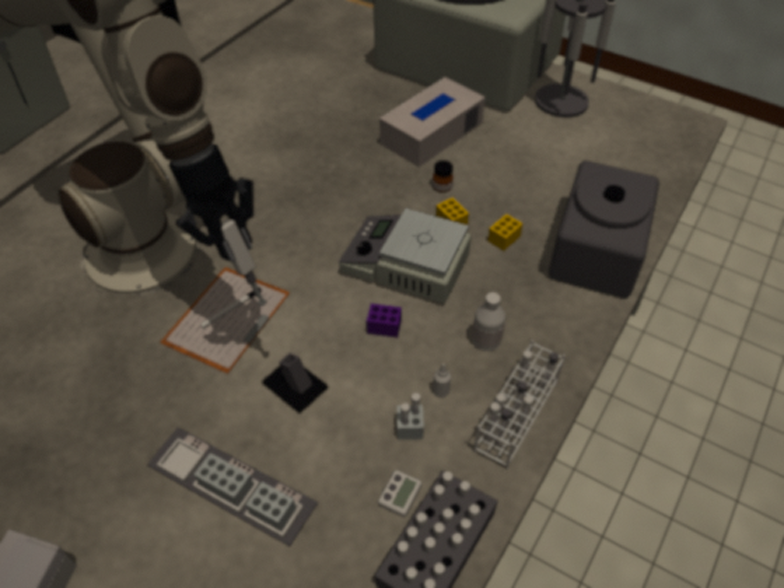

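>>> step_arm(dr=[[0,0.05,0],[0,0.1,0],[0,0.15,0],[0,0.2,0],[0,0.25,0],[0,0.3,0],[0,0.348,0],[0,0.348,0]], xyz=[[-0.2,1,0],[-0.5,2.1,0],[-0.7,3.3,0],[-0.95,4.5,0.1],[-1.2,5.7,0.1],[-1.45,6.9,0.1],[-1.7,8.1,0.2],[-1.94,9.2,0.2]], gripper=[0.2,0.2,0.2,0.2,0.2,0.2,0.2,0.2])

```text
time: 16.6
ee_pos: [0.5493, 0.2708, 0.3076]
tcp_rot: [-179.9, -0.2, 170.8]
wrist_force: [2.2, -0.6, -1.7]
opening: 0.0274
```

>>> step_arm(dr=[[0,0,0],[0,0,0],[0,0,0],[0,0,0],[0,0,0],[0,0,0],[0,0,0],[0,0,0]], xyz=[[0,0,0.4],[0,0,0.8],[0,0,1.2],[0,0,1.5],[0,0,1.5],[0,0,1.5],[0,0,1.5],[0,0,1.5]], gripper=[0.2,0.2,0.2,0.2,0.2,0.2,0.2,0.2])

```text
time: 17.4
ee_pos: [0.5485, 0.2686, 0.2516]
tcp_rot: [180.0, 0.1, 170.8]
wrist_force: [0.2, -0.2, -1.2]
opening: 0.0275
```

Run:
```python
from g import *
p,R,o=cur(); print(o['wrist_force'],o['torque'],p,o['tcp_rot'],o['q'])
for n in('top','scene'):
    c=bot.camera(n); pickle.dump(c,open(n+'10.pkl','wb')); save(n+'10',c['image'][150:290,150:300] if n=='top' else c['image'][70:220,220:360],4)
plan([.5483,.269,.25],[180,0,170.7])
```

```text
[ 0.21056899 -0.2115193  -1.17519902] [ 0.0316329  -0.00019394 -0.00484359] [0.54849408 0.26862526 0.25157965] [1.79969611e+02 1.38229152e-01 1.70763642e+02] [ 2.61190853e+01  1.40836170e+01  2.26986175e+01  9.84846790e+01
 -5.52009512e-02  3.53553438e+01]
t 17.5 dr [0.0004, 0.0022, 0.0011] xyz [0.005, 0.0096, 0.0352] | ang 0.1 dist 1.5
```

View pics/scene10.png

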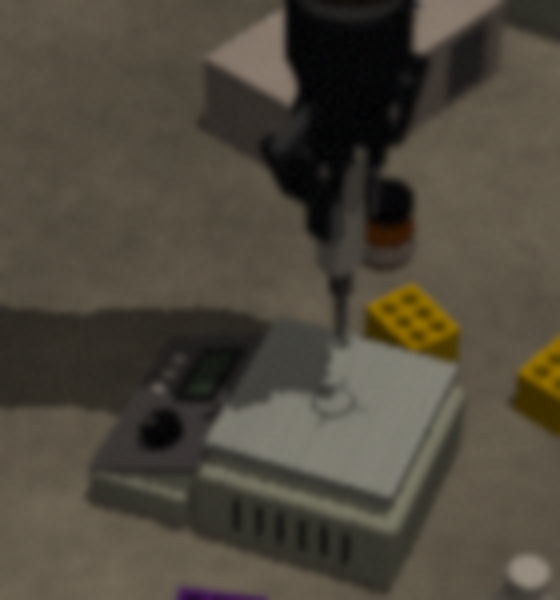

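View pics/top10.png

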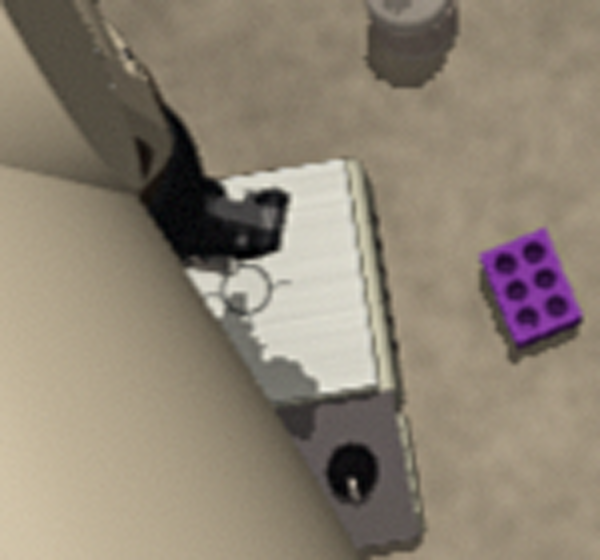

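```bash
cat > ov.py <<'E'
from g import *
def probesegs(p,yaw,zt=.095,comp=0):
    q=[p[0],p[1],np.radians(yaw)]; z0=p[2]-zt; o=[]
    for lx,ly,a,b in((.022,.028,.065,.153),(.016,.016,.045,.065),(.009,.009,.01,.045)):
        A=rect(*q,lx,ly,z0+a);B=rect(*q,lx,ly,z0+b); o+=A+B+[(A[i][0],B[i][0]) for i in range(4)]
    t=np.linspace(0,2*np.pi,13)
    for h in(0,.004):
        Q=np.c_[p[0]+.007*np.cos(t),p[1]+.007*np.sin(t),np.full(13,z0+h+comp)]; o+=[(Q[k],Q[k+1]) for k in range(12)]
    return o
E
python3 - <<'E'
from ov import *
S=pickle.load(open('scene10.pkl','rb')); p=np.array([.5485,.2686,.2516])
b=(285,325,100,175)
cv2.imwrite('pics/q1.png',np.hstack([draw(S,[],b,8,''),draw(S,probesegs(p,-9.3),b,8,'')]))
E
```

```text
(no output)
```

View pics/q1.png

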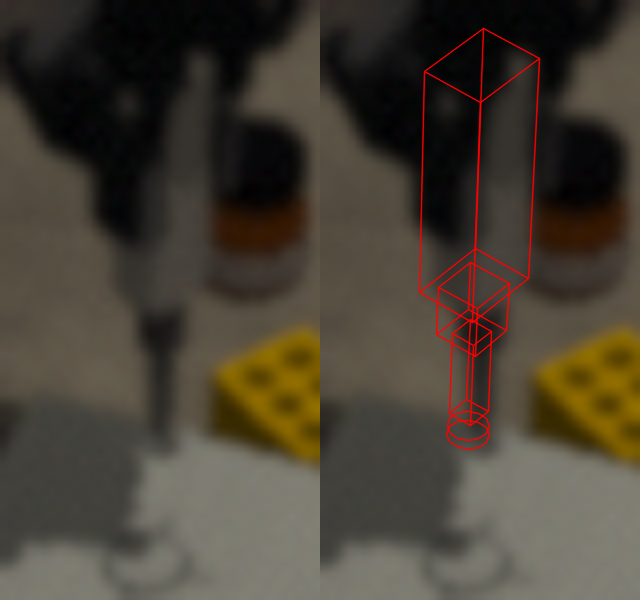

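Run:
```python
from ov import *
S=pickle.load(open('scene10.pkl','rb'))
im=S['image'][105:175,285:325].astype(float); im=np.clip((im-15)*2.6,0,255).astype(np.uint8)
p=np.array([.5485,.2686,.2516]); S2=dict(S); S2['image']=np.clip((S['image'].astype(float)-15)*2.6,0,255).astype(np.uint8)
b=(285,325,110,170)
cv2.imwrite('pics/q2.png',np.hstack([draw(S2,[],b,10,''),draw(S2,[(np.array([.5485,.2686,z]),np.array([.5485,.2686,z+.02])) for z in np.arange(.15,.3,.02)],b,10,'')]))
```

```text
(no output)
```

View pics/q2.png

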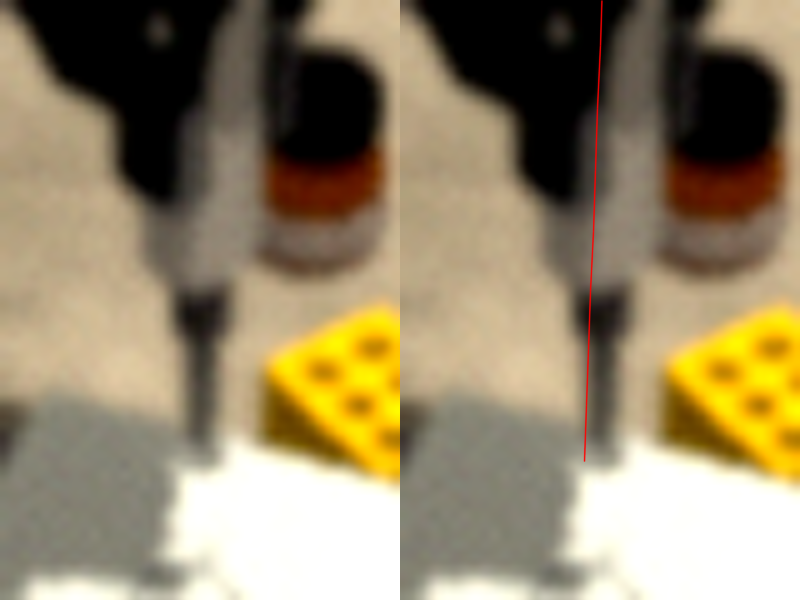

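>>> step_arm(dr=[[0,0,-0.14],[0,0,-0.28],[0,0,-0.42],[0,0,-0.56],[0,0,-0.7],[0,0,-0.84],[0,0,-0.98],[0,0,-1.05]], xyz=[[0,0,0],[0,0,0],[0,0,0],[0,0,0],[0,0,0],[0,0,0],[0,0,0],[0,0,0]], gripper=[0.2,0.2,0.2,0.2,0.2,0.2,0.2,0.2])

```text
time: 18.3
ee_pos: [0.5483, 0.2686, 0.2512]
tcp_rot: [-179.9, 0.1, -128.8]
wrist_force: [-0.0, 1.2, -1.1]
opening: 0.0272
```

>>> step_arm(dr=[[0,0,-0.14],[0,0,-0.28],[0,0,-0.42],[0,0,-0.52],[0,0,-0.52],[0,0,-0.52],[0,0,-0.52],[0,0,-0.52]], xyz=[[0,0,0],[0,0,0],[0,0,0],[0,0,0],[0,0,0],[0,0,0],[0,0,0],[0,0,0]], gripper=[0.2,0.2,0.2,0.2,0.2,0.2,0.2,0.2])

```text
time: 19.1
ee_pos: [0.5483, 0.2685, 0.2509]
tcp_rot: [-179.9, -0.0, -99.4]
wrist_force: [0.0, -0.5, -2.2]
opening: 0.0272
```

```bash
cat > look.py <<'E'
from ov import *
import sys
n=sys.argv[1]; p,R,o=cur(); print(o['time'],p,o['tcp_rot'],o['wrist_force'])
c=bot.camera('scene'); pickle.dump((c,p,o['tcp_rot']),open('sc%s.pkl'%n,'wb'))
S2=dict(c); S2['image']=np.clip((c['image'].astype(float)-15)*2.6,0,255).astype(np.uint8)
b=(285,325,110,170)
cv2.imwrite('pics/L%s.png'%n,np.hstack([draw(S2,[],b,10,''),draw(S2,[(np.array([p[0],p[1],z]),np.array([p[0],p[1],z+.02])) for z in np.arange(p[2]-.1,p[2]+.06,.02)],b,10,'')]))
E
python3 look.py a
```

```text
19.1 [0.54828053 0.26854665 0.250893  ] [-1.79909092e+02 -3.42610397e-03 -9.93603177e+01] [ 0.00683554 -0.51839346 -2.16178352]
```

>>> step_arm(dr=[[0,0,-0.14],[0,0,-0.28],[0,0,-0.42],[0,0,-0.56],[0,0,-0.7],[0,0,-0.84],[0,0,-0.98],[0,0,-1.05]], xyz=[[0,0,0],[0,0,0],[0,0,0],[0,0,0],[0,0,0],[0,0,0],[0,0,0],[0,0,0]], gripper=[0.2,0.2,0.2,0.2,0.2,0.2,0.2,0.2])

```text
time: 19.95
ee_pos: [0.5483, 0.2686, 0.2508]
tcp_rot: [-180.0, -0.1, -38.9]
wrist_force: [-0.1, 0.0, -0.6]
opening: 0.0275
```

>>> step_arm(dr=[[0,0,-0.14],[0,0,-0.28],[0,0,-0.42],[0,0,-0.52],[0,0,-0.52],[0,0,-0.52],[0,0,-0.52],[0,0,-0.52]], xyz=[[0,0,0],[0,0,0],[0,0,0],[0,0,0],[0,0,0],[0,0,0],[0,0,0],[0,0,0]], gripper=[0.2,0.2,0.2,0.2,0.2,0.2,0.2,0.2])

```text
time: 20.75
ee_pos: [0.5483, 0.2685, 0.2509]
tcp_rot: [180.0, -0.1, -9.4]
wrist_force: [-0.8, -0.3, -0.9]
opening: 0.0275
```

```bash
python3 look.py b
```

```text
20.75 [0.54828138 0.26854464 0.25085839] [ 1.79996463e+02 -8.93798458e-02 -9.41489739e+00] [-0.79135563 -0.25696352 -0.85032977]
```

View pics/La.png

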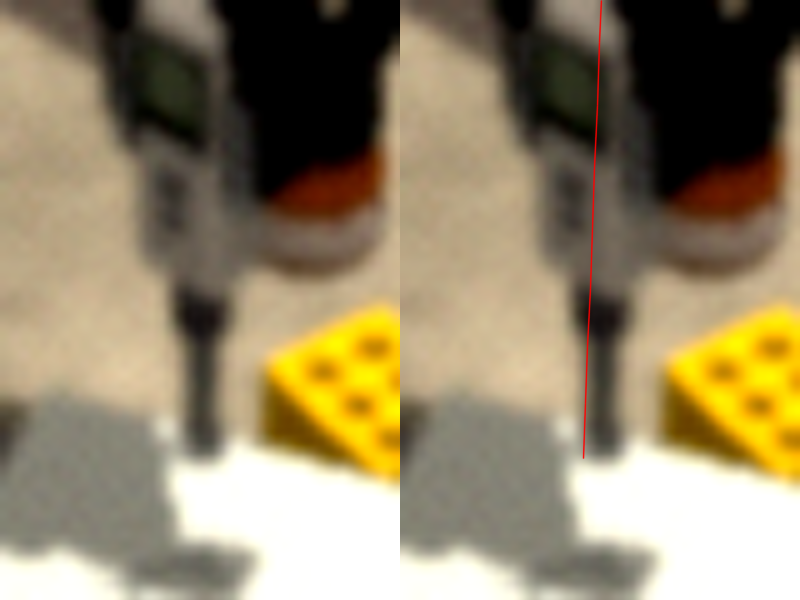

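View pics/Lb.png

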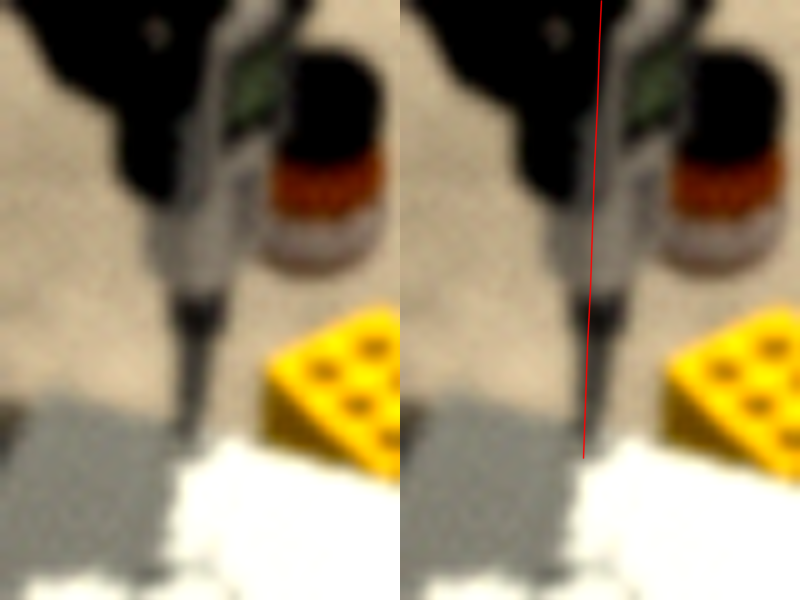

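Run:
```python
from ov import *
D={'0':(pickle.load(open('scene10.pkl','rb')),np.array([.5485,.2686,.2516]))}
for k in'ab':
    x=pickle.load(open('sc%s.pkl'%k,'rb')); D[k]=(x[0],x[1])
for k,(c,p) in D.items():
    g=gaussian_filter(c['image'].astype(float).sum(2),[.6,.8])
    zs=np.linspace(p[2]-.095+.008,p[2]-.095+.06,14); P=proj(c,np.c_[np.full(14,p[0]),np.full(14,p[1]),zs])
    off=[]
    for (u,v),z in zip(P,zs):
        x=np.arange(u-5,u+8,.1); y=map_coordinates(g,[np.full(len(x),v),x],order=3)
        # dark valley: centroid of depth below half
        i=y.argmin(); lo=y[i]; hi=min(y[max(0,i-25):i+1].max(),y[i:i+26].max()); th=(lo+hi)/2
        l=i
        while l>0 and y[l]<th:l-=1
        r=i
        while r<len(y)-1 and y[r]<th:r+=1
        off.append(((x[l]+x[r])/2-u))
    off=np.array(off); print(k,off.round(2))
    d=np.array(zs-zs[0]); s=np.polyfit(d[1:9],off[1:9],1); print('  slope px/m',s.round(2),' px per m:',abs(proj(c,[p+[.01*.876,.01*.482,-.07]])-proj(c,[p+[0,0,-.07]]))[0,0]*100)
```

```text
0 [ 1.3   1.45  1.45  1.45  1.4   1.35  1.3   1.2   1.15  0.95  1.    1.
 -0.6  -1.55]
  slope px/m [-11.46   1.55]  px per m: 383.04771056417053
a [ 1.8   1.65  1.6   1.6   1.55  1.5   1.45  1.35  1.3   1.2   1.05  0.45
  0.1  -0.05]
  slope px/m [-12.5    1.73]  px per m: 382.8789266414333
b [-0.05  0.4   0.55  0.65  0.75  0.75  0.8   0.8   0.9   0.85  0.8   0.55
 -0.5  -1.1 ]
  slope px/m [15.48  0.42]  px per m: 382.8718456291938
```

>>> step_arm(dr=[[0,0.02,0],[0,0.044,0],[0,0.044,0],[0,0.044,0],[0,0.044,0],[0,0.044,0],[0,0.044,0],[0,0.044,0]], xyz=[[0,0,0],[0,0,0],[0,0,0],[0,0,0],[0,0,0],[0,0,0],[0,0,0],[0,0,0]], gripper=[0.2,0.2,0.2,0.2,0.2,0.2,0.2,0.2])

```text
time: 21.6
ee_pos: [0.5483, 0.2685, 0.2507]
tcp_rot: [180.0, -2.6, -9.3]
wrist_force: [-0.4, 0.1, -1.7]
opening: 0.0275
```

```bash
python3 look.py c
cat > stem.py <<'E'
from ov import *
import sys
x=pickle.load(open('sc%s.pkl'%sys.argv[1],'rb')); c,p=x[0],x[1]
g=gaussian_filter(c['image'].astype(float).sum(2),[.6,.8])
zs=np.linspace(p[2]-.095+.008,p[2]-.095+.06,14); P=proj(c,np.c_[np.full(14,p[0]),np.full(14,p[1]),zs]); off=[]
for (u,v),z in zip(P,zs):
    x=np.arange(u-5,u+8,.1); y=map_coordinates(g,[np.full(len(x),v),x],order=3)
    i=y.argmin(); lo=y[i]; hi=min(y[max(0,i-25):i+1].max(),y[i:i+26].max()); th=(lo+hi)/2
    l=i
    while l>0 and y[l]<th:l-=1
    r=i
    while r<len(y)-1 and y[r]<th:r+=1
    off.append((x[l]+x[r])/2-u)
off=np.array(off); print(off.round(2)); d=zs-zs[0]; print(np.polyfit(d[1:9],off[1:9],1).round(2))
E
python3 stem.py c
```

```text
21.6 [0.54833758 0.26854163 0.25072343] [179.98923755  -2.59909447  -9.32786916] [-0.37626555  0.07980025 -1.69380934]
[ 1.2   1.5   1.55  1.55  1.55  1.5   1.5   1.45  1.5   1.55  1.6   2.65
 -0.1  -0.95]
[-2.08  1.55]
```

View pics/Lc.png

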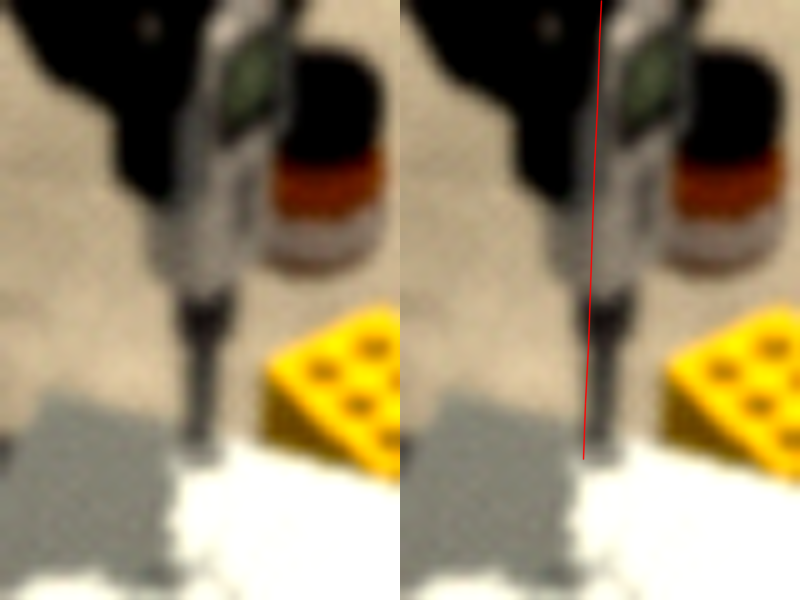

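>>> step_arm(dr=[[0,-0.006,0],[0,-0.006,0],[0,-0.006,0],[0,-0.006,0],[0,-0.006,0],[0,-0.006,0],[0,-0.006,0],[0,-0.006,0]], xyz=[[0.01,0,0.3],[0.02,0,0.6],[0.04,0,0.9],[0.05,0,1.1],[0.05,0,1.2],[0.05,0,1.2],[0.05,0,1.2],[0.05,0,1.2]], gripper=[0.2,0.2,0.2,0.2,0.2,0.2,0.2,0.2])

```text
time: 22.45
ee_pos: [0.5526, 0.268, 0.2036]
tcp_rot: [-180.0, -2.3, -9.3]
wrist_force: [1.1, -0.2, -0.7]
opening: 0.0279
```

```bash
python3 - <<'E'
from ov import *
p,R,o=cur(); print(o['time'],p,o['tcp_rot'],o['wrist_force'])
c=bot.camera('scene'); pickle.dump((c,p,o['tcp_rot']),open('scd.pkl','wb'))
t=bot.camera('top'); pickle.dump((t,p,o['tcp_rot']),open('tpd.pkl','wb'))
br=lambda c:{**c,'image':np.clip((c['image'].astype(float)-15)*2.4,0,255).astype(np.uint8)}
f=np.array([p[0],p[1],p[2]])
cv2.imwrite('pics/d1.png',draw(br(c),[],(280,330,130,190),10,''))
cv2.imwrite('pics/d2.png',draw(t,[],(180,240,195,255),9,''))
save('d3',t['image'][150:290,150:300],4)
E
python3 stem.py d
```

```text
22.45 [0.55257417 0.26797178 0.203644  ] [-179.97220105   -2.31158267   -9.32496132] [ 1.06965807 -0.23860924 -0.74123822]
[0.35 0.55 0.6  0.6  0.7  0.75 0.8  0.85 0.95 1.1  1.25 0.15 7.9  7.9 ]
[13.99  0.47]
```

View pics/d1.png

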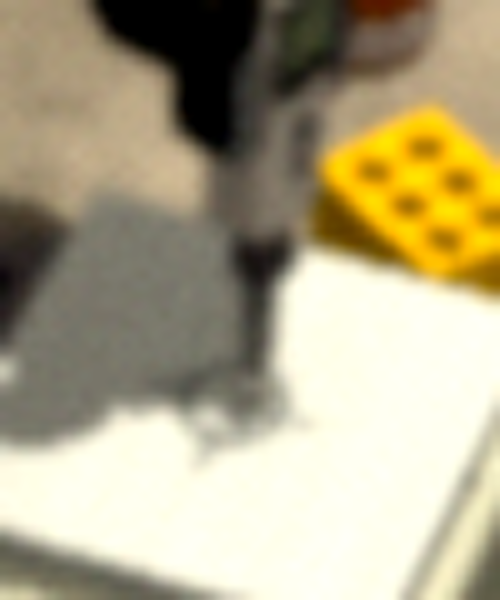

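View pics/d2.png

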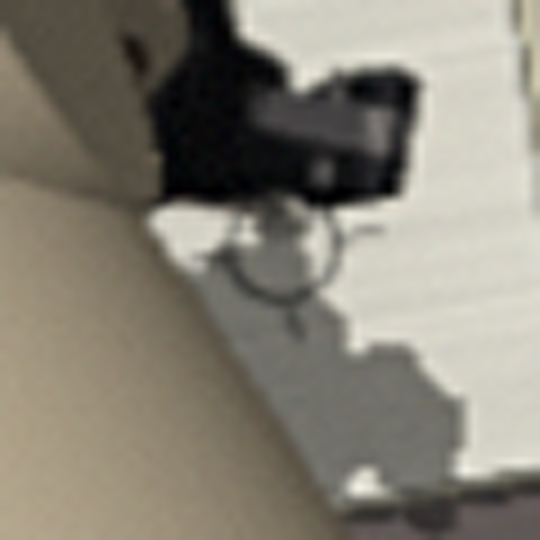

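Run:
```python
from ov import *
c=pickle.load(open('scene9.pkl','rb')); g=gaussian_filter(c['image'].astype(float).sum(2),1)
res=[]
for x in np.arange(.4,.62,.02):
  for y in np.arange(0,.3,.02):
    for z in(.25,.3,.35):
      P=proj(c,[[x,y,z-.1],[x,y,z-.03]]); u0,u1=sorted(P[:,0]);v0,v1=sorted(P[:,1])
      if u0<30 or v0<10: continue
      w=g[int(v0)-3:int(v1)+4,int(u0)-30:int(u1)+12]; res.append((round(w.std(),1),round(x,2),round(y,2),z,P.round().tolist()))
res.sort(); print(*res[:12],sep='\n')
```

```text
(np.float64(5.2), np.float64(0.4), np.float64(0.1), 0.25, [[220.0, 173.0], [218.0, 153.0]])
(np.float64(5.4), np.float64(0.44), np.float64(0.06), 0.3, [[222.0, 175.0], [219.0, 154.0]])
(np.float64(5.5), np.float64(0.46), np.float64(0.02), 0.35, [[216.0, 173.0], [213.0, 151.0]])
(np.float64(5.6), np.float64(0.4), np.float64(0.08), 0.25, [[216.0, 178.0], [213.0, 158.0]])
(np.float64(5.6), np.float64(0.48), np.float64(0.02), 0.35, [[223.0, 177.0], [221.0, 154.0]])
(np.float64(5.7), np.float64(0.42), np.float64(0.1), 0.25, [[226.0, 176.0], [224.0, 156.0]])
(np.float64(5.8), np.float64(0.44), np.float64(0.1), 0.25, [[233.0, 179.0], [231.0, 159.0]])
(np.float64(5.8), np.float64(0.46), np.float64(0.06), 0.3, [[228.0, 178.0], [226.0, 157.0]])
(np.float64(5.8), np.float64(0.5), np.float64(0.02), 0.35, [[230.0, 180.0], [228.0, 158.0]])
(np.float64(6.1), np.float64(0.44), np.float64(0.04), 0.3, [[217.0, 180.0], [214.0, 159.0]])
(np.float64(6.3), np.float64(0.44), np.float64(0.18), 0.35, [[248.0, 131.0], [247.0, 109.0]])
(np.float64(6.4), np.float64(0.42), np.float64(0.06), 0.3, [[215.0, 172.0], [212.0, 151.0]])
```

Run:
```python
from ov import *
plan([.548,.268,.28],[180,0,-9.3]); plan([.46,.08,.30],[180,0,-9.3])
```

```text
t 22.55 dr [-0.0004, -0.0403, -0.0004] xyz [-0.0355, 0.0171, -1.9143] | ang 2.3 dist 76.6
t 22.55 dr [-0.0004, -0.0403, -0.0004] xyz [-1.4236, 5.0113, -2.4728] | ang 2.3 dist 230.7
```

>>> step_arm(dr=[[0,0,0],[0,0,0],[0,-0.02,0],[0,-0.04,0],[0,-0.04,0],[0,-0.04,0],[0,-0.04,0],[0,-0.04,0]], xyz=[[0,0,-0.8],[0,0.3,-1.7],[-0.3,1.3,-2.2],[-0.6,2.4,-2.47],[-1,3.5,-2.47],[-1.3,4.5,-2.47],[-1.42,5.0,-2.47],[-1.42,5.0,-2.47]], gripper=[0.2,0.2,0.2,0.2,0.2,0.2,0.2,0.2])

```text
time: 23.35
ee_pos: [0.4593, 0.0784, 0.3008]
tcp_rot: [-180.0, -0.1, -9.5]
wrist_force: [0.7, 0.4, -0.6]
opening: 0.0273
```

>>> step_arm(dr=[[0,0,0],[0,0,0],[0,0,0],[0,0,0],[0,0,0],[0,0,0],[0,0,0],[0,0,0]], xyz=[[0,0,0],[0,0,0],[0,0,0],[0,0,0],[0,0,0],[0,0,0],[0,0,0],[0,0,0]], gripper=[0.2,0.2,0.2,0.2,0.2,0.2,0.2,0.2])

```text
time: 24.15
ee_pos: [0.4601, 0.0804, 0.2995]
tcp_rot: [180.0, 0.0, -9.3]
wrist_force: [-0.4, -0.5, -1.3]
opening: 0.0277
```

```bash
cat > look2.py <<'E'
from ov import *
import sys
n=sys.argv[1]; p,R,o=cur(); print(o['time'],p,o['tcp_rot'],o['wrist_force'])
c=bot.camera('scene'); pickle.dump((c,p,o['tcp_rot']),open('sc%s.pkl'%n,'wb'))
br={**c,'image':np.clip((c['image'].astype(float)-15)*2.4,0,255).astype(np.uint8)}
P=proj(c,[p-[0,0,.06]])[0].astype(int)
b=(P[0]-25,P[0]+25,P[1]-35,P[1]+30)
cv2.imwrite('pics/L%s.png'%n,draw(br,[],b,9,''))
E
python3 look2.py e; python3 stem.py e
```

```text
24.15 [0.46012358 0.08040021 0.29946294] [ 1.79994689e+02  3.05029051e-02 -9.31905662e+00] [-0.42669118 -0.49669156 -1.34757335]
[ 0.25  0.45  0.6   0.6   0.6   0.7   0.7   0.65  0.6   0.8   1.4   2.3
  2.6  -2.3 ]
[5.06 0.52]
```

View pics/Le.png

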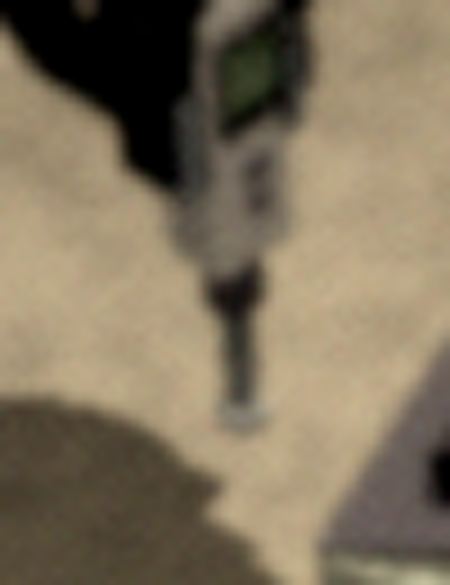

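>>> step_arm(dr=[[0,0,0.14],[0,0,0.28],[0,0,0.42],[0,0,0.56],[0,0,0.7],[0,0,0.84],[0,0,0.98],[0,0,1.12]], xyz=[[0,0,0],[0,0,0],[0,0,0],[0,0,0],[0,0,0],[0,0,0],[0,0,0],[0,0,0]], gripper=[0.2,0.2,0.2,0.2,0.2,0.2,0.2,0.2])

```text
time: 25.0
ee_pos: [0.4601, 0.0803, 0.2995]
tcp_rot: [180.0, 0.0, -73.8]
wrist_force: [-0.5, -0.4, -0.8]
opening: 0.0273
```

>>> step_arm(dr=[[0,0,0.14],[0,0,0.28],[0,0,0.42],[0,0,0.451],[0,0,0.451],[0,0,0.451],[0,0,0.451],[0,0,0.451]], xyz=[[0,0,0],[0,0,0],[0,0,0],[0,0,0],[0,0,0],[0,0,0],[0,0,0],[0,0,0]], gripper=[0.2,0.2,0.2,0.2,0.2,0.2,0.2,0.2])

```text
time: 25.8
ee_pos: [0.4601, 0.0803, 0.2995]
tcp_rot: [180.0, -0.0, -99.3]
wrist_force: [-0.5, -1.6, -1.7]
opening: 0.0277
```

```bash
python3 look2.py f; python3 stem.py f
```

```text
25.8 [0.46012815 0.08033557 0.29948811] [ 1.79972266e+02 -3.88436634e-03 -9.93018670e+01] [-0.45253634 -1.56378289 -1.66103952]
[ 1.8   1.65  1.6   1.5   1.5   1.5   1.4   1.3   1.25  1.3   1.15 -0.2
 -0.5   3.  ]
[-13.69   1.71]
```

>>> step_arm(dr=[[0,0,0.14],[0,0,0.28],[0,0,0.42],[0,0,0.56],[0,0,0.7],[0,0,0.84],[0,0,0.98],[0,0,1.12]], xyz=[[0,0,0],[0,0,0],[0,0,0],[0,0,0],[0,0,0],[0,0,0],[0,0,0],[0,0,0]], gripper=[0.2,0.2,0.2,0.2,0.2,0.2,0.2,0.2])

```text
time: 26.65
ee_pos: [0.4601, 0.0804, 0.2995]
tcp_rot: [180.0, -0.0, -163.8]
wrist_force: [0.5, -0.6, -1.3]
opening: 0.0274
```

>>> step_arm(dr=[[0,0,0.14],[0,0,0.28],[0,0,0.42],[0,0,0.451],[0,0,0.451],[0,0,0.451],[0,0,0.451],[0,0,0.451]], xyz=[[0,0,0],[0,0,0],[0,0,0],[0,0,0],[0,0,0],[0,0,0],[0,0,0],[0,0,0]], gripper=[0.2,0.2,0.2,0.2,0.2,0.2,0.2,0.2])

```text
time: 27.45
ee_pos: [0.4601, 0.0803, 0.2995]
tcp_rot: [-180.0, -0.0, 170.7]
wrist_force: [-0.2, -0.2, -0.5]
opening: 0.0278
```

```bash
python3 look2.py g; python3 stem.py g
python3 - <<'E'
import cv2,numpy as np
cv2.imwrite('pics/Lfg.png',np.hstack([cv2.imread('pics/L%s.png'%k)[:,100:360] for k in'efg']))
E
```

```text
27.45 [0.46011987 0.0803446  0.29947104] [-1.79994152e+02 -2.92697873e-02  1.70689365e+02] [-0.21358809 -0.24125277 -0.47042174]
[ 1.15  1.2   1.2   1.2   1.2   1.15  1.1   1.    0.9   0.95  1.35  2.1
  2.6  -2.85]
[-10.27   1.3 ]
```

View pics/Lfg.png

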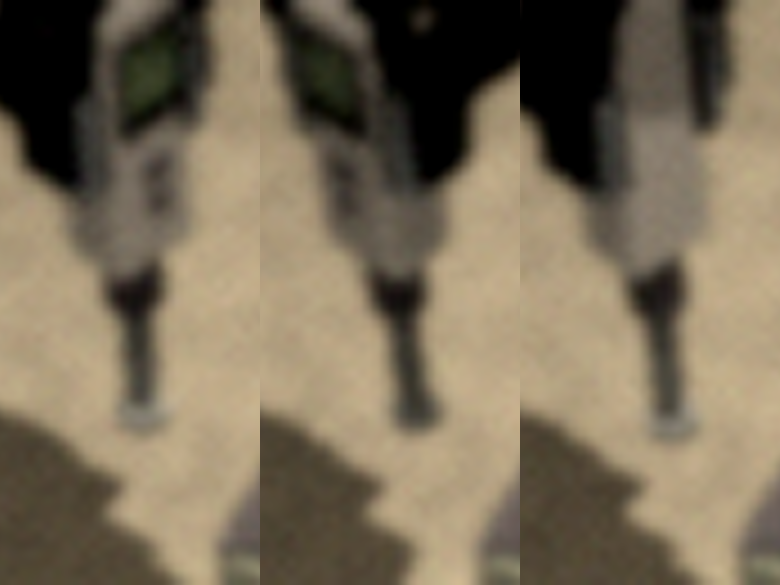

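```bash
cat > tgt.py <<'E'
from ov import *
RT=Ro.from_euler('xyz',[180,0,170.7],degrees=True)*Ro.from_rotvec([0,.041,0])
def go(x,y,z): plan([x,y,z],R=RT)
E
python3 - <<'E'
from tgt import *
go(.548,.2692,.27)
E
```

```text
t 27.5 dr [-0.0001, 0.0405, -0.0004] xyz [-1.4033, 5.0152, 0.7359] | ang 2.3 dist 210.4
```

>>> step_arm(dr=[[0,0.01,0],[0,0.02,0],[0,0.03,0],[0,0.041,0],[0,0.041,0],[0,0.041,0],[0,0.041,0],[0,0.041,0]], xyz=[[-0.3,1,0],[-0.6,2,0],[-0.85,3,0.1],[-1.1,4,0.3],[-1.4,5.02,0.6],[-1.4,5.02,0.74],[-1.4,5.02,0.74],[-1.4,5.02,0.74]], gripper=[0.2,0.2,0.2,0.2,0.2,0.2,0.2,0.2])

```text
time: 28.3
ee_pos: [0.5477, 0.2688, 0.2704]
tcp_rot: [-180.0, -2.4, 170.6]
wrist_force: [-0.5, -0.3, -0.8]
opening: 0.0272
```

Run:
```python
from tgt import *
go(.548,.2692,.21)
```

```text
t 28.3 dr [-0.0001, -0.0003, -0.0009] xyz [-0.0674, 0.0105, 1.5073] | ang 0.1 dist 60.4
```

>>> step_arm(dr=[[0,0,0],[0,0,0],[0,0,0],[0,0,0],[0,0,0],[0,0,0],[0,0,0],[0,0,0]], xyz=[[-0.01,0,0.4],[-0.03,0,0.8],[-0.05,0.01,1.2],[-0.07,0.01,1.5],[-0.07,0.01,1.6],[-0.07,0.01,1.6],[-0.07,0.01,1.6],[-0.07,0.01,1.6]], gripper=[0.2,0.2,0.2,0.2,0.2,0.2,0.2,0.2])

```text
time: 29.1
ee_pos: [0.5485, 0.2698, 0.2068]
tcp_rot: [180.0, -2.3, 170.6]
wrist_force: [0.1, -0.3, -1.2]
opening: 0.0275
```

```bash
cat > meas.py <<'E'
from tgt import *
import sys
n=sys.argv[1]; N=int(sys.argv[2]); F=[];Z=[]
for i in range(N):
    c=bot.camera('top' if i==N-1 else 'scene'); o=bot.get_obs(); F.append(o['wrist_force']);Z.append(o['ee_pos'])
    if i==N-2: sc=c
F=np.array(F); print(o['time'],'F',F.mean(0).round(2),'sd',F.std(0).round(2),'pos',np.mean(Z,0).round(4),o['tcp_rot'])
pickle.dump((sc,c,np.mean(Z,0)),open('m%s.pkl'%n,'wb'))
br=lambda c:{**c,'image':np.clip((c['image'].astype(float)-15)*2.0,0,255).astype(np.uint8)}
cv2.imwrite('pics/m%s.png'%n,np.hstack([draw(br(sc),[],(282,327,140,190),9,''),draw(c,[],(195,240,200,250),9,'')]))
E
python3 meas.py 1 8
python3 - <<'E'
from tgt import *
go(.548,.2692,.198)
E
```

```text
29.5 F [-0.02  0.32 -1.39] sd [0.51 0.34 0.44] pos [0.5483 0.2698 0.2061] [-179.99379488   -2.37754283  170.6534114 ]
t 29.5 dr [-0.0001, -0.0005, -0.0008] xyz [-0.0055, -0.015, 0.1946] | ang 0.1 dist 7.8
```

View pics/m1.png

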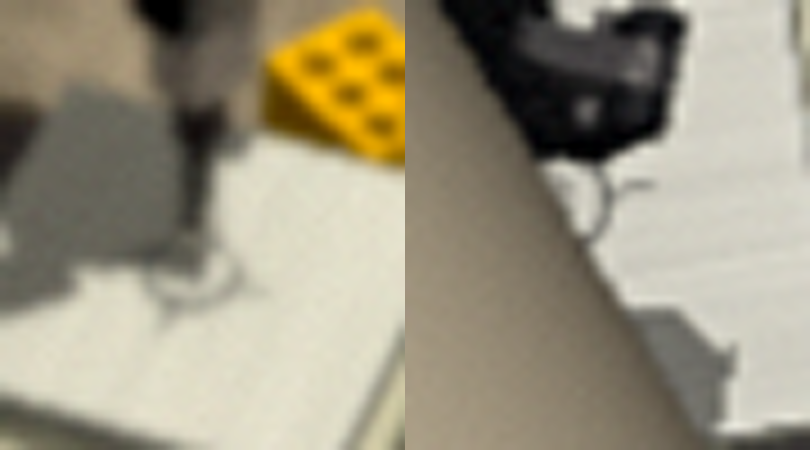

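>>> step_arm(dr=[[0,0,0],[0,0,0],[0,0,0],[0,0,0],[0,0,0],[0,0,0],[0,0,0],[0,0,0]], xyz=[[-0.002,-0.01,0.05],[-0.004,-0.01,0.1],[-0.006,-0.01,0.15],[-0.008,-0.01,0.2],[-0.01,-0.01,0.25],[-0.01,-0.01,0.25],[-0.01,-0.01,0.25],[-0.01,-0.01,0.25]], gripper=[0.2,0.2,0.2,0.2,0.2,0.2,0.2,0.2])

```text
time: 30.3
ee_pos: [0.5481, 0.2694, 0.1959]
tcp_rot: [180.0, -2.4, 170.7]
wrist_force: [-0.5, -1.6, -1.0]
opening: 0.0272
```

```bash
python3 meas.py 2 8
```

```text
30.7 F [-0.11 -0.37 -1.28] sd [0.43 0.48 0.47] pos [0.5481 0.2694 0.1958] [-179.99682581   -2.37554714  170.65231082]
```

View pics/m2.png

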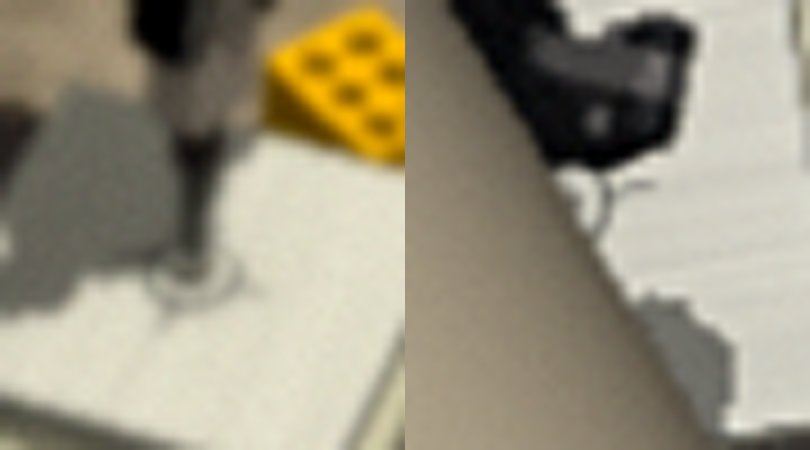

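>>> step_arm(dr=[[0,0,0],[0,0,0],[0,0,0],[0,0,0],[0,0,0],[0,0,0],[0,0,0],[0,0,0]], xyz=[[-0.001,0,0.03],[-0.002,0,0.06],[-0.003,0,0.075],[-0.003,0,0.075],[-0.003,0,0.075],[-0.003,0,0.075],[-0.003,0,0.075],[-0.003,0,0.075]], gripper=[0.2,0.2,0.2,0.2,0.2,0.2,0.2,0.2])

```text
time: 31.5
ee_pos: [0.5481, 0.2694, 0.1928]
tcp_rot: [-180.0, -2.4, 170.7]
wrist_force: [0.0, -0.9, -1.0]
opening: 0.0274
```

```bash
python3 meas.py 3 8
```

```text
31.9 F [ 0.07  0.13 -0.87] sd [0.5  0.33 0.46] pos [0.5481 0.2694 0.1928] [-179.99735759   -2.37389865  170.65251078]
```

>>> step_arm(dr=[[0,0,0],[0,0,0],[0,0,0],[0,0,0],[0,0,0],[0,0,0],[0,0,0],[0,0,0]], xyz=[[-0.001,0,0.02],[-0.002,0,0.04],[-0.002,0,0.05],[-0.002,0,0.05],[-0.002,0,0.05],[-0.002,0,0.05],[-0.002,0,0.05],[-0.002,0,0.05]], gripper=[0.2,0.2,0.2,0.2,0.2,0.2,0.2,0.2])

```text
time: 32.7
ee_pos: [0.5481, 0.2694, 0.1908]
tcp_rot: [-180.0, -2.4, 170.7]
wrist_force: [0.4, 0.6, -1.1]
opening: 0.0276
```

```bash
python3 meas.py 4 10
```

```text
33.2 F [0.28 0.25 0.02] sd [0.63 0.46 0.48] pos [0.5481 0.2694 0.1908] [-179.99494311   -2.37580604  170.65694467]
```

>>> step_arm(dr=[[0,0,0],[0,0,0],[0,0,0],[0,0,0],[0,0,0],[0,0,0],[0,0,0],[0,0,0]], xyz=[[-0.001,0,0.02],[-0.002,0,0.04],[-0.003,0,0.06],[-0.003,0,0.065],[-0.003,0,0.065],[-0.003,0,0.065],[-0.003,0,0.065],[-0.003,0,0.065]], gripper=[0.2,0.2,0.2,0.2,0.2,0.2,0.2,0.2])

```text
time: 34.0
ee_pos: [0.5481, 0.2694, 0.1882]
tcp_rot: [-180.0, -2.4, 170.7]
wrist_force: [-0.7, -0.8, 0.5]
opening: 0.0273
```

```bash
python3 meas.py 5 24
```

```text
35.2 F [0.22 0.12 1.64] sd [0.57 0.36 0.46] pos [0.5481 0.2694 0.1882] [-179.99686426   -2.37705573  170.65520972]
```

View pics/m5.png

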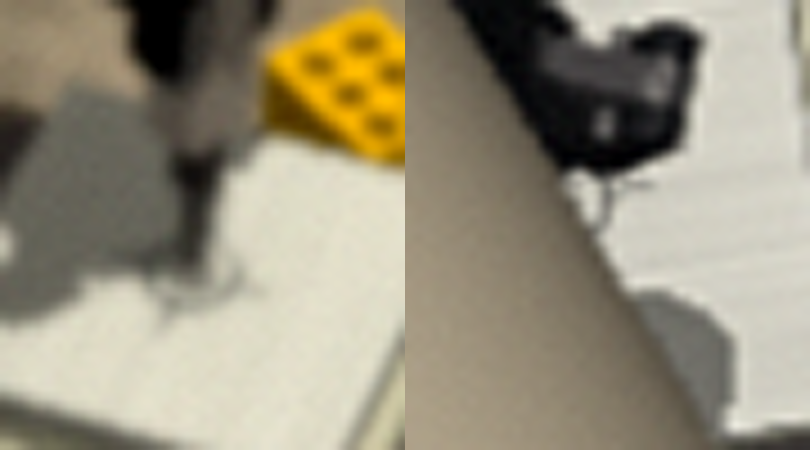

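Run:
```python
from h import *
s,t,p=pickle.load(open('m5.pkl','rb')); save('fin',s['image'],1.4)
```

```text
(no output)
```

View pics/fin.png

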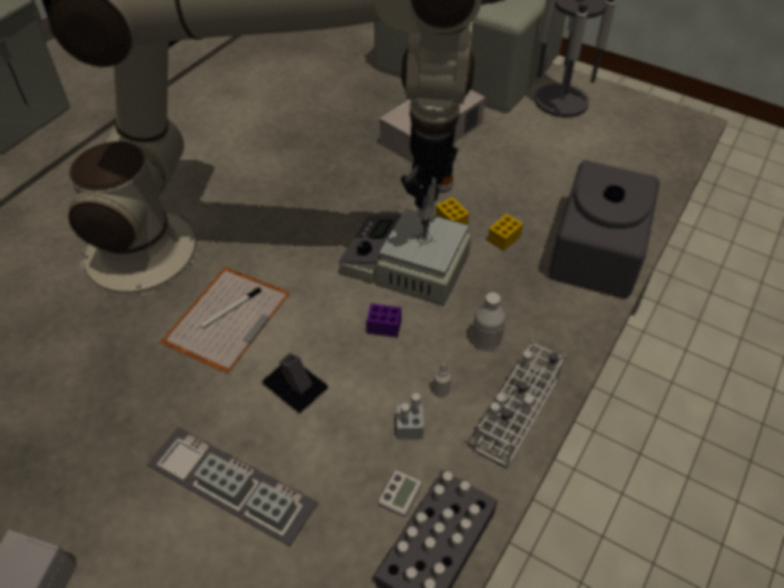

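The picture shows the thermometer standing in the ring at about (425,238), the block seated in nest6 at about (273,503), and everything else where it was. I'm handing the job in.

Run:
```python
from h import *
print(bot.job_done()); o=bot.get_obs(); print(o['time'],o['ee_pos'],o['wrist_force'],o['opening'])
```

```text
the job is handed in; nothing more can be done
None
the job is handed in; nothing more can be done
```

I put the six-well block back in its compartment and handed the job in at 35 s. The arm was still holding the thermometer upright on the plate, with its foot in the ring and about half pushed in. No verdict was reported.

**Block:** It sits in the compartment with the 2 x 3 dot label. The arm felt the compartment floor at the expected height. Wells fitted in both cameras agree with the home height to within about 3 mm, the usual difference between the two cameras.

**Foot position:** In the scene camera the foot is within about 1 pixel (2–3 mm) of the ring's centre. The ring allows about 6 mm. The top camera could not confirm this because the arm hid most of the ring.

**Push:** The wrist force rose by 2.98 N (averaged over 24 readings), which puts the foot about 3.8 mm in. The height since first contact gives about 4.0 mm.

**Upright:** The thermometer leaned about 2.3° in the grip. Two rounds of turned views gave 2.2° and about 3°. I tilted the tool 2.4° to correct it, so perhaps 0.5–1° of lean is left. The final lean could not be measured because the background behind the stem was poor.

**Other checks:**
- **Camera bias:** The scene camera reads 2–3 mm off the arm's own position. I allowed for this when placing the foot.
- **Other items:** Nothing else on the bench looks moved in the last picture, but the gripper mostly hid the jar in it.

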